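Seat a conical tube in a swing-out bucket and check that it rocks free

ROBOT

A 7-joint arm with a two-finger parallel gripper is mounted at the origin on the work surface. World frame = base frame: x ahead of the robot, y to its left, z up, the work surface at z = 0. Lengths are in m, angles in degrees, forces in N, time in s.
With the tool pointing down it reaches from about 0.425 to 0.95 m from the base axis. Payload 4.7 kg.
Tool frame: the origin (TCP) lies at the very end of the fingers, on their centre line; the grasp point (between the pads) lies 19 mm behind it (grip_depth is the distance from the TCP to the grasp point, in m); y points along the fingers, x is the direction in which the jaws open and shut, and the axes are right-handed (so a half turn about y gives the same grasp; the last joint's range is limited). The gripper opens to 87 mm and grips with 3 to 60 N. Pads are 19 mm wide; open, the fingers measure 117 mm over their backs; the gripper's body (75 mm by 190 mm) begins 51 mm behind the grasp point.
Start: joints at [66.813, 26.849, -2.785, 87.806, 1.381, 65.374, -4.715], TCP at [0.248, -0.628, 0.183] pointing down, gripper open.
Joint ranges: [-148.3, 148.3], [-19.14, 114.17], [-79.39, 73.82], [5.75, 140.21], [-59.74, 239.74], [12.07, 113.84], [-152.46, 152.46]. Speed limits (degrees/s): [147.25, 147.25, 180, 180, 180, 180, 180].

INTERFACE

Orientations are given as [roll, pitch, yaw] about the fixed x, y, z axes, in that order (R = Rz(yaw) Ry(pitch) Rx(roll)).
In Python, from workcell import get_obs, capture, calibration, sign_off, grip_depth gives the robot as it stands.
- The arm moves only by the tool move_arm, never from a script. Its argument "increments" is a list of rows, each a list of 2 entries, a list of its own where there are three numbers: the shift along the tool's x, y, z in cm, then the turn, a rotation vector about the tool's x, y, z in degrees. A call has 1 to 5 rows; each row is the pose to reach, as a shift and turn from the pose commanded when the call began, along the tool's axes at that moment; what a row does not reach only later rows make up. A row lasts 1/8 s, in which the tool goes at most 62.5 mm and 10.7 degrees, less where a joint would pass 70% of its speed; a pose out of reach is approached as far as the arm can. A call with a gripper value outside its range is refused whole. "fingers" is the closure, from 0 (fully open) to 1 (shut), set as the call begins (left out, the last holds). The fingers move at their own pace and stop on an object; the grip force is fixed at half the most. Time passes only in rows, so rows that repeat a pose let the fingers close. It gives the time, the measured TCP pose, the force and the opening at its end, in the units of the state.
- get_obs(): the state, without advancing time (a new reading comes with each control period).
- capture(name): name is "side" or "top"; returns (picture, depth): 400x640x3 uint8, red, green, blue; 400x640 float32, m along the optical axis (not along the pixel's ray), 0 where there is no reading.
- calibration(name): a dict with "mtx" (3x3 intrinsics, pixels), "k1" (the pictures are not rectified: a ray, as slopes to the right and down, at radius r is drawn at 1 + k1 r^2 times it, then the intrinsics apply), "rvec" (rotation vector, rad) and "tvec" (3), from world to camera coordinates, as OpenCV has them. Camera axes: x right, y down, z forward; pixel columns grow to the right and rows downward; lengths in m; the calibration is good to about 2 mm. A picture is of the moment at which its call begins. calibration takes no time and is no camera call.
- sign_off(): hands the job in, once; it reports no verdict.
The state is a dict: "clock": time; "joint_pos": joint angles; "qvel": joint speeds; "tau": joint torques, N m; "tcp_pos": TCP position; "eef_rot": TCP orientation; "contact_force": force on the tool from outside, world axes, zero at the start; "ft_torque": the same for the moment, N m; "finger_gap": opening from 0.0 (shut) to 1.0 (fully open).
Only numpy, scipy, OpenCV 4.12 (cv2) and the standard library are available. Lean on these libraries where they do the work, as an engineer would, in place of code of your own. Each camera call takes 0.05 s, during which the arm holds its last target.

TASK

Take the blue-capped conical tube out of the red rack, lower its cone into the taper cup hidden down inside the blue swing-out bucket and press it home against the cup's spring with about 10 N for at least half a second, never with much over 20 N. Then, with the tube staying seated, check that the bucket rocks free on its pins: rock it about 12 degrees so that the tube's top leans towards the side of the stand's yellow dot, then as far to the other side. Leave it hanging upright with the tube home and let go, and leave everything else alone.

Things in the scene. Friction and masses are not known exactly. Their poses are not given: they have to be found in the camera images.
- tube: the tube to load: 115 mm long, off-white, BLUE screw cap. About 60 g +-40 %. Origin: centre of its flat tip (lower end), z along its axis towards the cap. Tip 9 mm across, cone up to 30 mm across at 22 mm, cylinder 30 mm across up to 100 mm, cap 34 mm across from 100 to 115 mm. It starts upright in one of the three holes of the rack, tip on the rack floor
- tube_b: the same tube with a TEAL cap, in another hole of the rack: leave it there
- tube_c: the same tube with a WHITE cap, in another hole of the rack: leave it there
- rack: red rack, fixed to the bench, 60 (its x) x 170 (its y) x 68 mm high; origin under its centre. Three 34 mm holes in a row along its y, 50 mm apart, the middle one at the centre; its floor, on which the tubes stand, is 6 mm up
- stand: grey base plate 150 x 150 x 10 mm, fixed to the bench, with two aluminium posts 12 mm thick, 113 mm high, centred at y = +-52 mm, that carry the bucket's pins; origin under its centre. The bucket's rocking axis is parallel to the stand's y. A yellow dot 24 mm across lies on the plate on its +x side (its point is listed)
- trunnion (a point): the point on the rocking axis in the bucket's middle, 105 mm above the bench, fixed on the stand; x and y axes as the stand's
- yellow_dot (a point): top of the yellow dot on the stand's plate, 58 mm along the stand's +x from its centre
- bucket: blue round bucket 45 mm across outside, 35 mm bore, hanging on two pins between the posts; it rocks +-0.4 rad about the trunnion and hangs upright by its own weight (leaning top to one side, its foot goes to the other). Origin at the centre of the blue part's underside (a 6 mm steel foot is below it), 75 mm below the rocking axis, z along its axis; its mouth is at z = 87 mm.
- bucket_mouth (a point): centre of the bucket's mouth. Deep inside is an orange sprung taper cup that matches and centres the tube's cone; its height is set differently each time and not measured: a seated tube's tip rests 13 to 45 mm above the bucket's origin, to be found by feel. Once touched with about 2 N it sinks on a spring of 6 N per mm to a hard stop after 4 mm. The taper does not lock
- tip_box: blue pipette-tip box, 90 x 125 x 72 mm; loose bystander, leave it alone; origin under its centre
- beaker: white plastic beaker, 76 across, 85 high mm; loose bystander, leave it alone; origin under its centre
- petri_dishes: stack of three petri dishes, 90 across, 45 high mm; loose bystander, leave it alone; origin under its centre
- microplate: clear well plate, 86 x 128 x 14 mm; loose bystander, leave it alone; origin under its centre
- spare_cap: loose teal screw cap, 30 across, 13 high mm; loose bystander, leave it alone; origin under its centre
- pen: black and red marker pen, 130 long mm; loose bystander, leave it alone; origin under its centre

How it is judged:
By the outcome, as a careful person would: the job done as asked, in the order asked, and still so for the second after the job is handed in, with the robot touching nothing.
It also fails if it takes over 64 s, if anything falls off the work surface, if the arm or the gripper's body presses on something with over 40 N, if the wrist force passes 120 N, or if a joint passes its speed limit or range.

## Working session

There is one attempt and no reset: what is moved stays moved. The work goes in short steps, Python scripts to look and compute and a tool call to move; the robot and the scene stay as the last step left them, time stands still between calls to the robot, and variables do not carry over. Pictures are saved under pics/ and viewed, and the job is handed in when it is done.

Besides the shell and the picture viewer there is one more tool, called after "Request:" by a JSON object that holds its "op" and its "data", one argument or row to a line. move_arm: Moves the arm, as the interface text tells. Its arguments: {"type":"object","properties":{"increments":{"type":"array"},"fingers":{"type":"number"}},"required":["increments"]}

```bash
ls; mkdir -p pics; python3 - <<'E'
from workcell import *
import cv2,numpy as np
print(get_obs(),grip_depth)
for n in ("side","top"):
    p,d=capture(n); cv2.imwrite(f"pics/{n}0.png",p[:,:,::-1]); np.savez(f"{n}0.npz",p=p,d=d)
    c=calibration(n);print(n,c)
E
```

```text
pics
{'clock': 0.0, 'joint_pos': array([66.81354409, 26.89852057, -2.78309987, 87.87496633,  1.38150359,
       65.37268821, -4.71737148]), 'qvel': array([-0.03657021, -0.00567125, -0.01213906,  0.14889874,  0.07748071,
        0.04233711, -0.01039168]), 'tau': array([ 9.69208304e-05, -5.07972944e+01, -8.01835209e-02, -2.36152446e+01,
       -6.12020656e-02,  3.78884759e-02,  1.76626468e-04]), 'tcp_pos': array([ 0.24746702, -0.62727376,  0.18227596]), 'eef_rot': array([-90.00523921,   0.1124801 , -68.47027237]), 'contact_force': array([-0.85536493, -1.29770719,  0.18302947]), 'ft_torque': array([ 0.0138929 ,  0.00834643, -0.00355639]), 'finger_gap': 1.0022781067136686} 0.0187
side {'mtx': array([[423.5605349 ,   0.        , 317.14822795],
       [  0.        , 423.5605349 , 198.3068098 ],
       [  0.        ,   0.        ,   1.        ]]), 'k1': -0.068191436013287, 'rvec': array([ 0.36376028, -2.82107191,  1.14438881]), 'tvec': array([0.5614474 , 0.18760713, 1.32509187])}
top {'mtx': array([[473.75352325,   0.        , 319.08011936],
       [  0.        , 473.75352325, 190.13194257],
       [  0.        ,   0.        ,   1.        ]]), 'k1': 0.0021885840996129506, 'rvec': array([ 2.02705019, -2.16958641,  0.2555531 ]), 'tvec': array([0.03747228, 0.61798138, 1.11029437])}
```

View pics/side0.png

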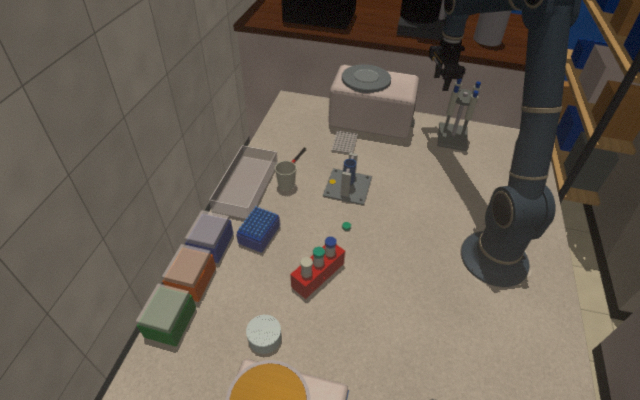

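View pics/top0.png

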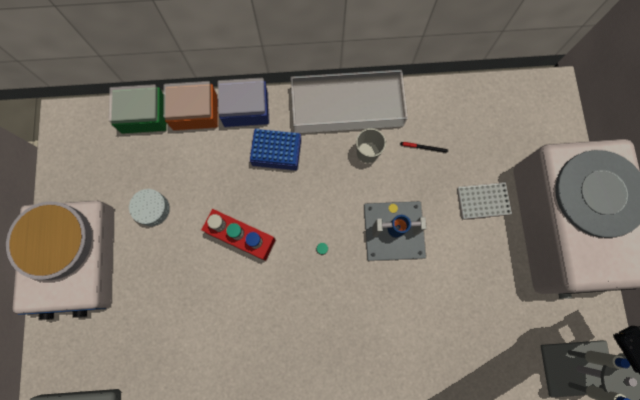

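```bash
cat > h.py <<'E'
import cv2,numpy as np
from workcell import *
def cam(n):
    c=calibration(n);R=cv2.Rodrigues(np.array(c['rvec']))[0];t=np.array(c['tvec']);return c,R,t,-R.T@t
def ray(n,u,v):
    c,R,t,C=cam(n);K=c['mtx'];a=np.array([(u-K[0,2])/K[0,0],(v-K[1,2])/K[1,1]]);s=a.copy()
    for _ in range(20): s=a/(1+c['k1']*(s@s))
    return C,R.T@np.array([s[0],s[1],1.])
def onplane(n,u,v,z):
    C,d=ray(n,u,v);return C+d*(z-C[2])/d[2]
def proj(n,X):
    c,R,t,C=cam(n);p=R@np.array(X)+t;s=p[:2]/p[2];s=s*(1+c['k1']*(s@s));K=c['mtx'];return np.array([K[0,0]*s[0]+K[0,2],K[1,1]*s[1]+K[1,2]])
def tri(ra,rb):
    A=[];b=[]
    for C,d in (ra,rb):
        d=d/np.linalg.norm(d);P=np.eye(3)-np.outer(d,d);A.append(P);b.append(P@C)
    X=np.linalg.solve(A[0]+A[1],b[0]+b[1])
    return X,[np.linalg.norm(A[i]@X-b[i]) for i in (0,1)]
E
python3 - <<'E'
from h import *
for n,crop in (("top",(340,190,440,270)),("top",(190,195,290,275)),("side",(315,145,385,210)),("side",(280,225,360,300))):
    p=np.load(n+"0.npz")['p'];x0,y0,x1,y1=crop
    im=cv2.resize(p[y0:y1,x0:x1],None,fx=7,fy=7,interpolation=cv2.INTER_NEAREST)
    cv2.imwrite(f"pics/c_{n}_{x0}.png",im[:,:,::-1])
p=np.load("top0.npz")['p'];h=cv2.cvtColor(p,cv2.COLOR_RGB2HSV)
def blobs(n,p,lo,hi,mn,box=None):
    h=cv2.cvtColor(p,cv2.COLOR_RGB2HSV);m=cv2.inRange(h,lo,hi)
    k,l,s,c=cv2.connectedComponentsWithStats(m)
    for i in range(1,k):
        if s[i,4]>=mn: print(n,s[i],c[i].round(1))
for n in("top","side"):
    p=np.load(n+"0.npz")['p']
    print('yel');blobs(n,p,(22,120,100),(35,255,255),10)
    print('blue');blobs(n,p,(105,120,60),(125,255,255),15)
    print('red');blobs(n,p,(0,180,90),(4,255,255),40)
E
```

```text
yel
top [389 204   9   9  59] [392.7 207.9]
blue
top [250  98  18  19  42] [261.2 111.5]
top [ 251  129   49   37 1520] [275.2 147.5]
top [392 215  18  18  82] [401.2 223.5]
top [246 233  14  13 144] [252.6 239.1]
red
top [403 143  14   4  40] [409.5 144.5]
top [202 210  72  49 755] [241.7 236.6]
yel
side [329 179   7   5  26] [331.9 181.2]
blue
side [568   0  39  51 914] [584.4  30. ]
side [611   0   5  10  16] [612.9   3.8]
side [511  10  11   4  27] [516.5  11.6]
side [579  51  11  13  33] [584.1  57.3]
side [474  91   4   5  16] [475.4  92.6]
side [570 107   7   7  19] [573.1 109.8]
side [572 113   9  11  38] [576.  118.9]
side [569 126  13  14  54] [574.4 132.6]
side [564 137   8   9  23] [567.1 141.7]
side [563 146   8   5  19] [566.7 147.9]
side [238 208  39  33 456] [256.  225.2]
side [326 238  10   7  59] [330.2 241. ]
red
side [336 246   8  12  54] [338.6 251. ]
side [312 257  24  22 127] [321.8 267.1]
side [292 267  20  19 115] [300.  277.1]
```

```bash
python3 - <<'E'
import cv2,numpy as np
a=cv2.imread("pics/c_top_340.png");b=cv2.imread("pics/c_top_190.png")
cv2.imwrite("pics/ct.png",cv2.resize(np.vstack([a,b]),None,fx=.53,fy=.53))
a=cv2.imread("pics/c_side_315.png");b=cv2.imread("pics/c_side_280.png")
b=cv2.resize(b,(490,460));print(a.shape)
cv2.imwrite("pics/cs.png",cv2.resize(np.hstack([a,b[:455]]),None,fx=.8,fy=.8))
E
```

```text
(455, 490, 3)
```

View pics/c_top_340.png

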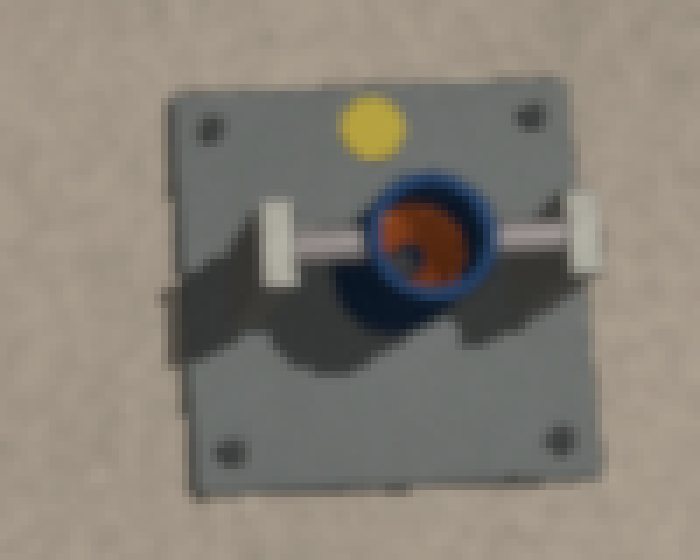

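View pics/cs.png

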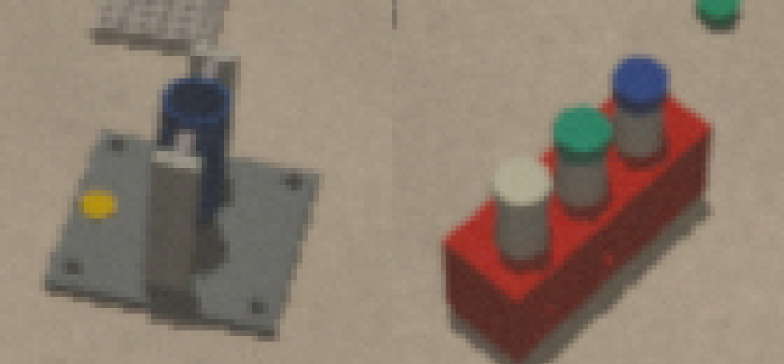

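View pics/c_top_190.png

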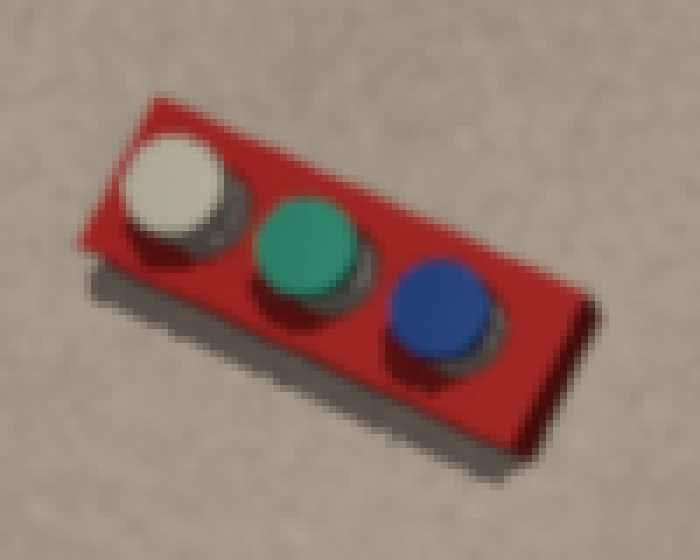

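```bash
python3 - <<'E'
from h import *
p=np.load("top0.npz")['p'];h=cv2.cvtColor(p,cv2.COLOR_RGB2HSV)
# caps
m=cv2.inRange(h,(105,120,40),(128,255,255))
def ell(mask,box):
    x0,y0,x1,y1=box;q=np.zeros_like(mask);q[y0:y1,x0:x1]=mask[y0:y1,x0:x1]
    cs=max(cv2.findContours(q,cv2.RETR_EXTERNAL,cv2.CHAIN_APPROX_NONE)[0],key=len)
    return cv2.fitEllipse(cs)
e=ell(m,(240,225,270,255));print('bluecap',e,onplane('top',*e[0],.121))
g=cv2.inRange(h,(70,100,60),(90,255,255));e=ell(g,(222,220,245,245));print('teal',e,onplane('top',*e[0],.121))
for n,u,v in(('teal',190.3+42+.9,195+246/7),('white',190+175/7,195+185/7)):print(n,onplane('top',u-.5,v-.5,.121))
# spare pixel coordinate conv: zoomed x/7-0.5
z=lambda x,y:(340+x/7-.5,190+y/7-.5)
for n,x,y,H in(('mouth',432,236,.117),('postL',280,245,.113),('postR',585,231,.113),('postL123',280,245,.123),('postR123',585,231,.123),('dot',373,127,.011),('c1',172,95,.01),('c2',567,79,.01),('c3',600,478,.01),('c4',193,492,.01)):
    print(n,onplane('top',*z(x,y),H).round(4))
d=np.load("top0.npz")['d']
for n,u,v in (('cap',252,239),('post',380,225),('post',423,223),('plate',380,250)):
    C,r=ray('top',u,v);print(n,(C+r*d[v,u]).round(4))
d=np.load("side0.npz")['d']
for n,u,v in (('cap',330,241),):
    C,r=ray('side',u,v);print(n,(C+r*d[v,u]).round(4))
# side views: zoom 5.6
zs=lambda x,y:(315+x/5.6-.5,145+y/5.6-.5)
for n,x,y,H in(('mouth',196,101,.117),('dot',98,205,.011),('nearpost',177,158,.113),('farpost',215,54,.113),('c1',105,132,.01),('c2',319,177,.01),('c3',277,335,.01),('c4',45,287,.01)):
    print('side',n,onplane('side',*zs(x,y),H).round(4))
ks=lambda x,y:(280+(x-392)/5.6*80/70-.5,225+y/5.6*75/(460/7)-.5)
for n,x,y in(('blue',641,78),('teal',583,128),('white',522,180)): print('side',n,onplane('side',*ks(x,y),.121).round(4))
E
```

```text
bluecap ((252.57582092285156, 239.0733184814453), (12.333266258239746, 13.112676620483398), 90.5750732421875) [0.50087618 0.15916455 0.121     ]
teal ((233.5, 230.16383361816406), (12.542502403259277, 13.271369934082031), 90.0) [0.52489786 0.20309723 0.121     ]
teal [0.52625882 0.20493939 0.121     ]
white [0.54990116 0.24722953 0.121     ]
mouth [ 0.5152 -0.192   0.117 ]
postL [ 0.5163 -0.1411  0.113 ]
postR [ 0.514  -0.2447  0.113 ]
postL123 [ 0.5147 -0.1397  0.123 ]
postR123 [ 0.5125 -0.2423  0.123 ]
dot [ 0.574  -0.1942  0.011 ]
c1 [ 0.5915 -0.1206  0.01  ]
c2 [ 0.5875 -0.2687  0.01  ]
c3 [ 0.4391 -0.2632  0.01  ]
c4 [ 0.4441 -0.115   0.01  ]
cap [0.5011 0.1605 0.1212]
post [ 0.5152 -0.1424  0.1115]
post [ 0.5124 -0.2437  0.1157]
plate [ 0.4666 -0.1503  0.0094]
cap [0.5027 0.1615 0.1182]
side mouth [ 0.5153 -0.189   0.117 ]
side dot [ 0.5729 -0.1927  0.011 ]
side nearpost [ 0.5168 -0.1396  0.113 ]
side farpost [ 0.513  -0.2408  0.113 ]
side c1 [ 0.5843 -0.2641  0.01  ]
side c2 [ 0.4383 -0.2587  0.01  ]
side c3 [ 0.4406 -0.1099  0.01  ]
side c4 [ 0.5886 -0.1123  0.01  ]
side blue [0.502  0.1613 0.121 ]
side teal [0.5258 0.2052 0.121 ]
side white [0.5498 0.2491 0.121 ]
```

```bash
cat >> h.py <<'E'
from scipy.spatial.transform import Rotation as Ro
def plan(pos,yaw=None,R=None,frm=None):
    o=get_obs();p0=np.array(o['tcp_pos']);R0=Ro.from_euler('xyz',o['eef_rot'],degrees=True)
    if R is None: R=Ro.from_euler('xyz',[-90,0,yaw],degrees=True)
    s=R0.inv().apply(np.array(pos)-p0)*100;r=(R0.inv()*R).as_rotvec(degrees=True)
    print('t',round(o['clock'],2),'p',p0.round(4),'e',np.round(o['eef_rot'],2),'F',np.round(o['contact_force'],2),'gap',round(o['finger_gap'],3))
    print('shift cm',s.round(2),'rot deg',r.round(2),'rows>=',round(max(np.linalg.norm(s)/6.25,np.linalg.norm(r)/10.7),2))
E
python3 -c "
from h import *
plan([.52,-.25,.25],-52); plan([.5,-.25,.25],-52)"
```

```text
t 0.1 p [ 0.2475 -0.6273  0.1824] e [-90.     0.1  -68.47] F [ 0.04 -0.39 -0.25] gap 1.003
shift cm [-25.11  -6.72  39.2 ] rot deg [-1.000e-02 -1.647e+01 -1.000e-01] rows>= 7.53
t 0.1 p [ 0.2475 -0.6273  0.1824] e [-90.     0.1  -68.47] F [ 0.04 -0.39 -0.25] gap 1.003
shift cm [-25.84  -6.72  37.34] rot deg [-1.000e-02 -1.647e+01 -1.000e-01] rows>= 7.34
```

Request:
{"op": "move_arm", "data": {
  "increments": [
    [[-3.1,-0.8,4.9],[0,-2,0]],
    [[-6.2,-1.7,9.8],[0,-4,0]],
    [[-9.3,-2.5,14.7],[0,-6,0]],
    [[-12.4,-3.4,19.6],[0,-8,0]],
    [[-15.6,-4.2,24.5],[0,-10,0]]
  ],
  "fingers": 0.2
}}

```text
clock: 0.72
tcp_pos: [0.4192, -0.3911, 0.2254]
eef_rot: [-90.0, 0.0, -58.4]
contact_force: [1.2, 0.6, -0.2]
finger_gap: 0.799
```

```bash
python3 -c "
from h import *
plan([.5,-.1,.25],-40);plan([.5015,.1605,.2],-29)"
```

```text
t 0.72 p [ 0.4192 -0.3911  0.2254] e [-9.001e+01  1.000e-02 -5.841e+01] F [ 1.21  0.61 -0.2 ] gap 0.799
shift cm [-20.57  -2.46  22.14] rot deg [ 0.000e+00 -1.841e+01 -1.000e-02] rows>= 4.85
t 0.72 p [ 0.4192 -0.3911  0.2254] e [-9.001e+01  1.000e-02 -5.841e+01] F [ 1.21  0.61 -0.2 ] gap 0.799
shift cm [-42.68   2.54  35.91] rot deg [ 0.000e+00 -2.941e+01 -1.000e-02] rows>= 8.93
```

Request:
{"op": "move_arm", "data": {
  "increments": [
    [[-4.1,-0.5,4.4],[0,-3.6,0]],
    [[-8.2,-1,8.8],[0,-7.2,0]],
    [[-12.3,-1.5,13.2],[0,-10.8,0]],
    [[-16.4,-2,17.6],[0,-14.4,0]],
    [[-20.5,-2.5,22],[0,-18,0]]
  ]
}}

```text
clock: 1.35
tcp_pos: [0.4987, -0.1012, 0.2504]
eef_rot: [-90.0, -0.0, -40.4]
contact_force: [1.6, 0.1, 0.1]
finger_gap: 0.797
```

```bash
python3 -c "
from h import *
plan([.5015,.1605,.17],-29)"
```

```text
t 1.35 p [ 0.4987 -0.1012  0.2504] e [-9.002e+01 -1.000e-02 -4.036e+01] F [1.57 0.12 0.12] gap 0.797
shift cm [-16.74   8.03  20.13] rot deg [ 2.000e-02 -1.136e+01  1.000e-02] rows>= 4.38
```

Request:
{"op": "move_arm", "data": {
  "increments": [
    [[-3.5,1.5,4.2],[0,-2.3,0]],
    [[-7,3,8.4],[0,-4.6,0]],
    [[-10.5,4.5,12.6],[0,-6.9,0]],
    [[-14,6.3,16.8],[0,-9.2,0]],
    [[-16.74,8,20.13],[0,-11.4,0]]
  ]
}}

```text
clock: 1.98
tcp_pos: [0.5014, 0.161, 0.1697]
eef_rot: [-90.0, 0.0, -28.9]
contact_force: [-0.2, -0.9, -0.1]
finger_gap: 0.802
```

Request:
{"op": "move_arm", "data": {
  "increments": [
    [[0,0,0],[0,0,0]]
  ]
}}

```text
clock: 2.1
tcp_pos: [0.5, 0.1625, 0.1689]
eef_rot: [-90.0, 0.2, -28.6]
contact_force: [-1.5, -1.1, 0.4]
finger_gap: 0.801
```

```bash
python3 - <<'E'
from h import *
plan([.5015,.1605,.096],-29)
for n,b in(("side",(260,150,400,300)),("top",(180,170,320,290))):
    p,d=capture(n);x0,y0,x1,y1=b
    cv2.imwrite(f"pics/{n}1.png",cv2.resize(p[y0:y1,x0:x1],None,fx=4,fy=4,interpolation=cv2.INTER_CUBIC)[:,:,::-1])
    print(n,proj(n,get_obs()['tcp_pos']),proj(n,[.5015,.1605,.121]))
E
```

```text
t 2.1 p [0.5    0.1625 0.1689] e [-90.03   0.2  -28.65] F [-1.48 -1.07  0.41] gap 0.801
shift cm [ 0.25  7.29 -0.1 ] rot deg [ 0.03  0.35 -0.2 ] rows>= 1.17
side [331.50285618 229.21650705] [330.54470706 240.20999828]
top [249.9081149  235.75949456] [251.9950448 238.8465762]
```

View pics/side1.png

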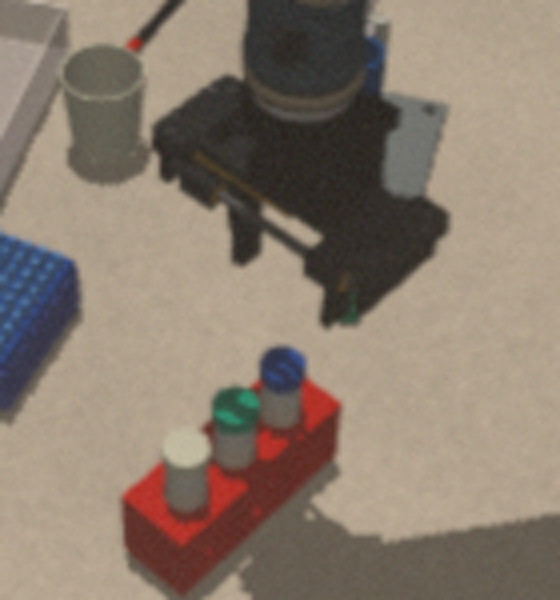

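View pics/top1.png

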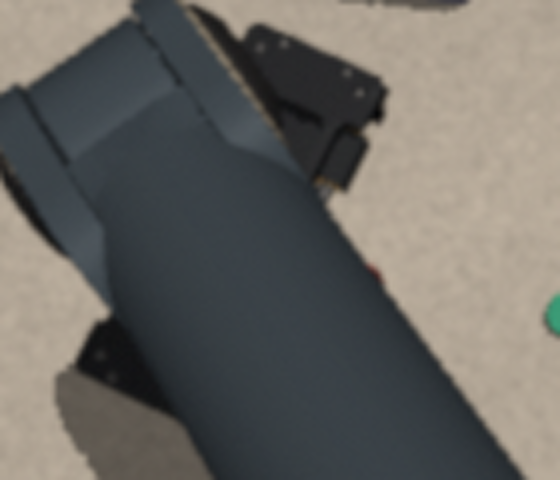

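```bash
python3 - <<'E'
from h import *
o=get_obs();p=np.array(o['tcp_pos']);R=Ro.from_euler('xyz',o['eef_rot'],degrees=True)
for dx in(-.045,-.035,0,.035,.045):
  print(dx,proj('side',p+R.apply([dx,0,0])).round(1),(p+R.apply([dx,0,0])).round(3))
q,d=capture('side')
for u,v in((321,214),(320,209),(341,229),(342,226),(343,222),(346,223)):
    C,r=ray('side',u,v);print(u,v,q[v,u],(C+r*d[v,u]).round(4))
x0,y0=300,190
cv2.imwrite("pics/side2.png",cv2.resize(q[190:260,300:380],None,fx=8,fy=8,interpolation=cv2.INTER_NEAREST)[:,:,::-1])
print(get_obs()['tcp_pos'])
E
```

```text
-0.045 [343.6 237.5] [0.462 0.18  0.17 ]
-0.035 [340.9 235.5] [0.471 0.175 0.17 ]
0 [331.4 228.6] [0.502 0.158 0.17 ]
0.035 [322.1 222. ] [0.532 0.141 0.17 ]
0.045 [319.5 220.1] [0.541 0.137 0.17 ]
321 214 [105  95  82] [0.5348 0.1492 0.2111]
320 209 [52 47 41] [0.5373 0.1526 0.2342]
341 229 [67 59 51] [0.4702 0.1913 0.2162]
342 226 [48 44 37] [0.4686 0.1895 0.2269]
343 222 [55 49 44] [0.4621 0.2256 0.2852]
346 223 [51 48 42] [0.4608 0.1742 0.2241]
[0.50221924 0.15754178 0.17021712]
```

View pics/side2.png

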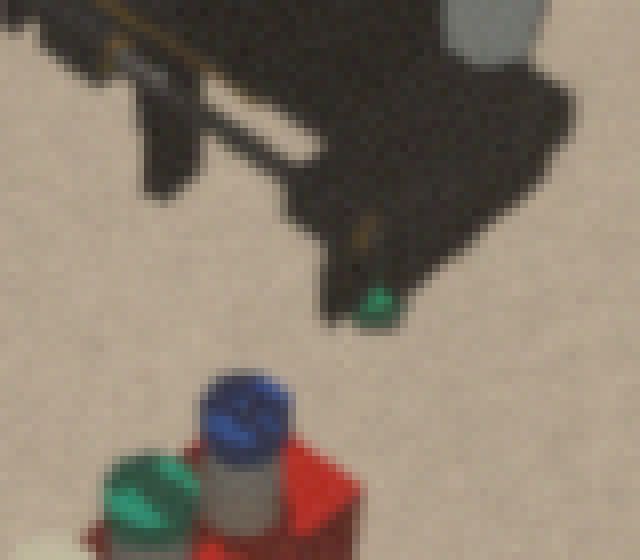

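```bash
python3 - <<'E'
from h import *
q,d=capture('side');o=get_obs();print(o['tcp_pos'],o['finger_gap'])
for u in (319,320,321,322):
  for v in range(203,219,2):
    C,r=ray('side',u,v);print(u,v,q[v,u],(C+r*d[v,u]).round(3))
c,R,t,C=cam('side');print(C)
E
```

```text
[0.50246791 0.15712732 0.17046502] 0.8013014005318588
319 203 [46 43 40] [0.542 0.147 0.251]
319 205 [51 44 43] [0.541 0.149 0.245]
319 207 [51 47 40] [0.541 0.147 0.236]
319 209 [50 47 38] [0.541 0.147 0.227]
319 211 [49 44 38] [0.541 0.146 0.218]
319 213 [61 55 48] [0.54  0.15  0.214]
319 215 [165 151 133] [ 0.581 -0.031 -0.001]
319 217 [179 163 142] [ 0.578 -0.02   0.001]
320 203 [50 45 40] [0.539 0.149 0.254]
320 205 [49 44 39] [0.539 0.148 0.245]
320 207 [52 46 41] [0.538 0.152 0.242]
320 209 [48 42 39] [0.538 0.15  0.232]
320 211 [52 43 39] [0.538 0.15  0.224]
320 213 [66 58 53] [0.538 0.148 0.213]
320 215 [161 147 128] [ 0.578 -0.033 -0.002]
320 217 [180 164 143] [ 0.575 -0.023 -0.001]
321 203 [50 44 39] [0.536 0.148 0.253]
321 205 [53 46 41] [0.536 0.149 0.246]
321 207 [47 44 38] [0.536 0.147 0.236]
321 209 [47 45 37] [0.536 0.146 0.228]
321 211 [47 43 34] [0.535 0.148 0.222]
321 213 [90 81 71] [0.535 0.149 0.215]
321 215 [175 160 138] [ 0.575 -0.035 -0.004]
321 217 [180 163 143] [ 0.572 -0.024 -0.001]
322 203 [55 52 48] [0.526 0.18  0.289]
322 205 [48 45 37] [0.534 0.143 0.241]
322 207 [46 38 33] [0.534 0.143 0.233]
322 209 [47 42 32] [0.533 0.147 0.229]
322 211 [52 47 42] [0.533 0.144 0.218]
322 213 [127 114 101] [0.533 0.144 0.21 ]
322 215 [177 162 140] [ 0.571 -0.033 -0.   ]
322 217 [178 161 143] [ 0.568 -0.02   0.005]
[0.37041278 0.90508494 1.07233563]
```

```bash
python3 - <<'E'
from h import *
q,d=capture('side')
c,R,t,C=cam('side')
v,u=np.mgrid[120:240,290:385]
pts=[];
for a,b in zip(u.ravel(),v.ravel()):
    if d[b,a]>0 and q[b,a].max()<85:
        C,r=ray('side',a,b);X=C+r*d[b,a]
        if X[2]>.1: pts.append(X)
pts=np.array(pts);o=get_obs();p=np.array(o['tcp_pos']);Rm=Ro.from_euler('xyz',o['eef_rot'],degrees=True)
L=Rm.inv().apply(pts-p)*1000  # tool mm
for z0 in range(-160,40,10):
    m=(L[:,1]>=z0)&(L[:,1]<z0+10)
    if m.sum(): 
        x=L[m];print(z0,m.sum(),'x',np.percentile(x[:,0],[0,10,50,90,100]).round(),'z',np.percentile(x[:,2],[0,50,100]).round())
E
```

```text
Traceback (most recent call last):
  File "h.py", line 6, in ray
    c,R,t,C=cam(n);K=c['mtx'];a=np.array([(u-K[0,2])/K[0,0],(v-K[1,2])/K[1,1]]);s=a.copy()
            ~~~^^^
  File "h.py", line 4, in cam
    c=calibration(n);R=cv2.Rodrigues(np.array(c['rvec']))[0];t=np.array(c['tvec']);return c,R,t,-R.T@t
ValueError: time passes only in moves, steps and waits
```

```bash
sed -i 's/^def cam/import functools\n@functools.lru_cache(None)\ndef cam/' h.py; python3 - <<'E'
from h import *
q,d=capture('side')
np.savez('s3.npz',p=q,d=d)
v,u=np.mgrid[120:240,290:385]
pts=[];
for a,b in zip(u.ravel(),v.ravel()):
    if d[b,a]>0 and q[b,a].max()<85:
        C,r=ray('side',a,b);X=C+r*d[b,a]
        if X[2]>.1: pts.append(X)
pts=np.array(pts);o=get_obs();p=np.array(o['tcp_pos']);Rm=Ro.from_euler('xyz',o['eef_rot'],degrees=True)
print(p)
L=Rm.inv().apply(pts-p)*1000  # tool mm
for z0 in range(-160,40,10):
    m=(L[:,1]>=z0)&(L[:,1]<z0+10)
    if m.sum(): 
        x=L[m];print(z0,m.sum(),'x',np.percentile(x[:,0],[0,10,50,90,100]).round(),'z',np.percentile(x[:,2],[0,50,100]).round())
E
```

```text
[0.50255711 0.15717132 0.17068085]
-160 496 x [-97. -88. -51.  79.  92.] z [-35.  11.  40.]
-150 384 x [-97. -94. -27.  81.  94.] z [-35.  22.  40.]
-140 220 x [-96. -91.  38.  64.  89.] z [-19.  26.  40.]
-130 180 x [-93. -70.  16.  73.  82.] z [-27.  33.  41.]
-120 83 x [-89. -88. -43.  79.  85.] z [-29.  33.  40.]
-110 5 x [38. 38. 39. 39. 39.] z [ 4.  9. 12.]
-100 8 x [38. 38. 39. 42. 44.] z [-3. -0. 14.]
-90 15 x [34. 34. 37. 43. 46.] z [-7. 10. 13.]
-80 17 x [-49. -46.  35.  42.  45.] z [-1. 10. 14.]
-70 30 x [-47. -46.  33.  39.  42.] z [-8.  8. 12.]
-60 38 x [-46. -45.  -2.  39.  42.] z [-10.   7.  14.]
-50 28 x [-45. -45.  -3.  39.  41.] z [-9.  7. 13.]
```

```bash
python3 -c "
from h import *
plan([.5015,.1605,.1],-29)"
```

```text
t 2.4 p [0.5026 0.1572 0.1707] e [-9.001e+01 -6.000e-02 -2.923e+01] F [-0.41 -0.2   0.3 ] gap 0.799
shift cm [-0.26  7.07  0.24] rot deg [ 0.01 -0.23  0.06] rows>= 1.13
```

Request:
{"op": "move_arm", "data": {
  "increments": [
    [[-0.2,1.5,0.2],[0,0,0]],
    [[-0.26,3.5,0.24],[0,0,0]],
    [[-0.26,5.5,0.24],[0,0,0]],
    [[-0.26,7,0.24],[0,0,0]],
    [[-0.26,7,0.24],[0,0,0]]
  ]
}}

```text
clock: 3.02
tcp_pos: [0.4999, 0.1615, 0.099]
eef_rot: [-90.1, 0.1, -29.1]
contact_force: [-0.4, 0.3, 0.2]
finger_gap: 0.8
```

```bash
cat >> h.py <<'E'
def hand(name):
    q,d=capture('side')
    o=get_obs();p=np.array(o['tcp_pos'])
    cx,cy=proj('side',p);x0=int(cx)-50;y0=int(cy)-70
    pts=[]
    for b in range(max(0,y0),min(400,y0+120)):
      for a in range(x0,x0+100):
        if d[b,a]>0 and q[b,a].max()<85:
            C,r=ray('side',a,b);X=C+r*d[b,a]
            if X[2]>.09: pts.append(X)
    Rm=Ro.from_euler('xyz',o['eef_rot'],degrees=True)
    L=Rm.inv().apply(np.array(pts)-p)*1000
    for z0 in range(-130,40,10):
        m=(L[:,1]>=z0)&(L[:,1]<z0+10)
        if m.sum(): 
            x=L[m];print(z0,m.sum(),'x',np.percentile(x[:,0],[0,10,50,90,100]).round(),'z',np.percentile(x[:,2],[0,50,100]).round())
    cv2.imwrite(name,cv2.resize(q[max(0,y0):y0+120,x0:x0+100],None,fx=5,fy=5,interpolation=cv2.INTER_NEAREST)[:,:,::-1]); print('crop',x0,y0)
E
python3 -c "
from h import *
plan([.5015,.1605,.1],-29);hand('pics/s4.png')"
```

```text
t 3.02 p [0.4999 0.1615 0.099 ] e [-90.12   0.11 -29.08] F [-0.41  0.34  0.18] gap 0.8
shift cm [ 0.19 -0.1  -0.01] rot deg [ 0.12 -0.08 -0.11] rows>= 0.03
-130 177 x [-89. -69.  12.  65.  82.] z [-27.  32.  40.]
-120 73 x [-90. -88.  22.  78.  82.] z [-32.  33.  40.]
-110 8 x [-68.   5.  38.  51.  79.] z [ 4. 11. 33.]
-100 6 x [35. 36. 37. 39. 40.] z [-1.  3.  8.]
-90 11 x [32. 33. 36. 41. 44.] z [-8.  1. 12.]
-80 12 x [-46.  32.  36.  45.  47.] z [ 3. 10. 13.]
-70 17 x [-47. -47.  32.  39.  41.] z [-5.  9. 12.]
-60 31 x [-47. -45.  33.  39.  42.] z [-7.  7. 13.]
-50 18 x [-46. -45.  -3.  39.  41.] z [-8.  8. 12.]
-30 33 x [-17. -15.  -6.   3.  13.] z [-6. 38. 62.]
-20 66 x [-18. -15.  -8.   2.  11.] z [-8. 16. 68.]
-10 14 x [-13.  -7.   1. 104. 145.] z [-258.   13.   65.]
0 4 x [  1.   2.  75. 145. 145.] z [-260.  -98.   64.]
crop 280 175
```

View pics/s4.png

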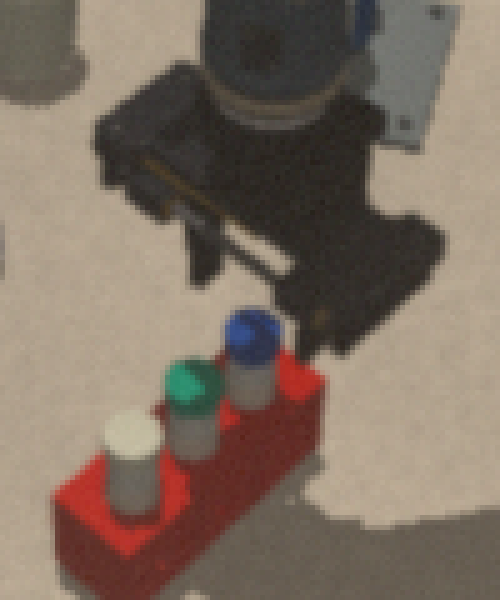

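```bash
python3 -c "
from h import *
o=get_obs();p=np.array(o['tcp_pos']);R=Ro.from_euler('xyz',o['eef_rot'],degrees=True)
for x in (36,-40):
  for y in (-50,-45,-40,-35,-30): print(x,y,proj('side',p+R.apply(np.array([x,y,9])/1000)).round(1))
"
```

```text
36 -50 [319.6 229.1]
36 -45 [319.5 230.3]
36 -40 [319.5 231.4]
36 -35 [319.4 232.5]
36 -30 [319.4 233.6]
-40 -50 [339.7 243.9]
-40 -45 [339.6 245.1]
-40 -40 [339.5 246.2]
-40 -35 [339.4 247.3]
-40 -30 [339.3 248.4]
```

Request:
{"op": "move_arm", "data": {
  "increments": [
    [[0.15,1.1,0],[0,0,0]],
    [[0.15,2.2,0],[0,0,0]],
    [[0.15,2.8,0],[0,0,0]],
    [[0.15,2.8,0],[0,0,0]]
  ]
}}

```text
clock: 3.58
tcp_pos: [0.5018, 0.1612, 0.0717]
eef_rot: [-90.0, 0.0, -29.1]
contact_force: [0.3, 0.6, 0.1]
finger_gap: 0.803
```

```bash
python3 -c "
from h import *
plan([.5015,.1605,.055],-29);hand('pics/s5.png')"
```

```text
t 3.58 p [0.5018 0.1612 0.0717] e [-9.005e+01  5.000e-02 -2.906e+01] F [0.26 0.65 0.11] gap 0.803
shift cm [ 0.01  1.67 -0.08] rot deg [ 0.05 -0.06 -0.05] rows>= 0.27
-130 169 x [-89. -71.   8.  71.  82.] z [-27.  33.  40.]
-120 63 x [-89. -88.  15.  79.  84.] z [-26.  36.  40.]
-110 5 x [36. 37. 38. 64. 80.] z [ 6.  9. 29.]
-100 2 x [38. 38. 38. 38. 38.] z [4. 6. 8.]
-90 14 x [32. 32. 38. 42. 46.] z [-9. -0. 12.]
-80 8 x [32. 33. 37. 40. 42.] z [-5.  9. 12.]
-70 18 x [-47. -46.  34.  41.  43.] z [-2.  9. 13.]
-60 36 x [-48. -46.  -8.  38.  44.] z [-8.  9. 56.]
-50 127 x [-45. -17.  -7.   6.  40.] z [-11.  12.  66.]
-40 19 x [-16. -16.  -6.   3.  10.] z [ 1. 15. 66.]
-30 2 x [-3. -2. -0.  2.  3.] z [12. 38. 64.]
crop 279 180
```

View pics/s5.png

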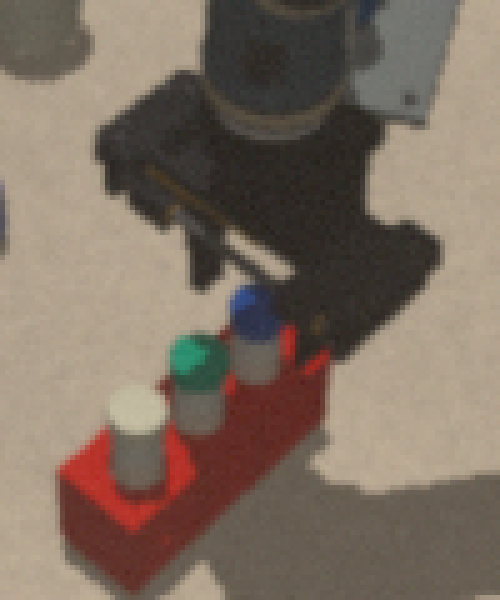

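Request:
{"op": "move_arm", "data": {
  "increments": [
    [[0,1,-0.05],[0,0,0]],
    [[0,1.9,-0.05],[0,0,0]],
    [[0,1.9,-0.05],[0,0,0]]
  ]
}}

```text
clock: 4.0
tcp_pos: [0.5012, 0.1606, 0.0524]
eef_rot: [-90.1, 0.1, -29.1]
contact_force: [-0.4, -0.2, -1.4]
finger_gap: 0.801
```

Request:
{"op": "move_arm", "data": {
  "increments": [
    [[0,0,0],[0,0,0]],
    [[0,0,0],[0,0,0]],
    [[0,0,0],[0,0,0]],
    [[0,0,0],[0,0,0]],
    [[0,0,0],[0,0,0]]
  ],
  "fingers": 1.0
}}

```text
clock: 4.62
tcp_pos: [0.5021, 0.1609, 0.0534]
eef_rot: [-90.0, -0.0, -29.1]
contact_force: [-0.4, -0.2, 0.6]
finger_gap: 0.37
```

```bash
python3 -c "
from h import *
plan([.5015,.1605,.055],-29);hand('pics/s6.png')"
```

```text
t 4.62 p [0.5021 0.1609 0.0534] e [-8.999e+01 -1.000e-02 -2.907e+01] F [-0.45 -0.25  0.6 ] gap 0.37
shift cm [-0.03 -0.16 -0.07] rot deg [-0.01 -0.07  0.01] rows>= 0.03
-130 155 x [-90. -63.  -5.  72.  84.] z [-25.  32.  41.]
-120 62 x [-89. -88. -12.  79.  84.] z [-26.  36.  40.]
-110 3 x [19. 19. 20. 20. 20.] z [ 6. 11. 12.]
-100 5 x [18. 18. 19. 21. 21.] z [0. 7. 9.]
-90 13 x [14. 15. 18. 21. 27.] z [-7.  2. 14.]
-80 8 x [13. 14. 19. 26. 27.] z [ 8. 11. 13.]
-70 99 x [-28. -17.  -7.  14.  21.] z [ 2. 38. 67.]
-60 48 x [-28. -26. -11.  15.  21.] z [-5. 13. 66.]
-50 22 x [-28. -27. -15.  18.  22.] z [-3. 11. 62.]
-40 4 x [-20. -18. -14.   7.  16.] z [6. 8. 9.]
crop 279 184
```

View pics/s6.png

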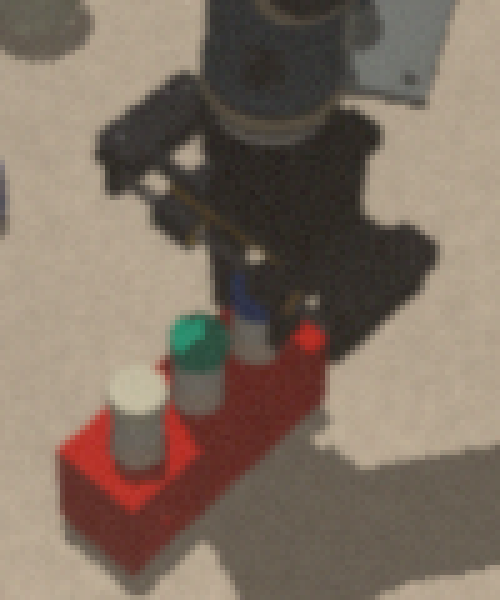

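Request:
{"op": "move_arm", "data": {
  "increments": [
    [[0,-2,0],[0,0,0]],
    [[0,-5,0],[0,0,0]],
    [[0,-9,0],[0,0,0]],
    [[0,-13,0],[0,0,0]],
    [[0,-16,0],[0,0,0]]
  ]
}}

```text
clock: 5.3
tcp_pos: [0.5021, 0.1611, 0.215]
eef_rot: [-90.0, -0.1, -29.1]
contact_force: [0.5, -0.2, -1.2]
finger_gap: 0.377
```

Request:
{"op": "move_arm", "data": {
  "increments": [
    [[0,0,0],[0,0,0]],
    [[0,0,0],[0,0,0]]
  ]
}}

```text
clock: 5.55
tcp_pos: [0.5012, 0.1604, 0.2121]
eef_rot: [-90.1, 0.1, -29.1]
contact_force: [-0.1, -0.1, -1.0]
finger_gap: 0.377
```

```bash
python3 - <<'E'
from h import *
plan([.5153,-.1908,.215],-2)
q,d=capture('side');cv2.imwrite("pics/s7.png",cv2.resize(q[120:270,260:400],None,fx=4,fy=4,interpolation=cv2.INTER_CUBIC)[:,:,::-1]);np.savez('s7.npz',p=q,d=d)
E
```

```text
t 5.55 p [0.5012 0.1604 0.2121] e [-9.010e+01  7.000e-02 -2.907e+01] F [-0.07 -0.12 -1.02] gap 0.377
shift cm [ 18.3   -0.26 -30.  ] rot deg [  0.08 -27.07  -0.09] rows>= 5.62
```

View pics/s7.png

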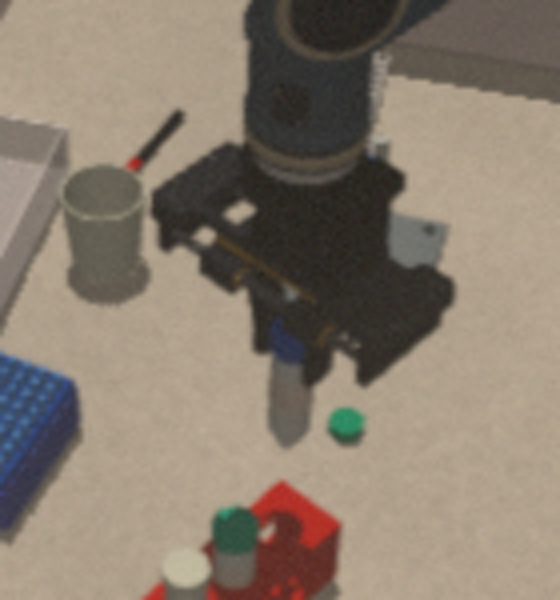

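Request:
{"op": "move_arm", "data": {
  "increments": [
    [[2.5,0,-4.1],[0,-3.5,0]],
    [[5,0,-8.2],[0,-7,0]],
    [[7.5,0,-12.3],[0,-10.5,0]],
    [[10,-0.1,-16.4],[0,-14,0]],
    [[12.5,-0.2,-20.5],[0,-17.5,0]]
  ]
}}

```text
clock: 6.22
tcp_pos: [0.5106, -0.0805, 0.2138]
eef_rot: [-90.0, 0.2, -11.4]
contact_force: [0.7, 0.4, -0.3]
finger_gap: 0.378
```

```bash
python3 - <<'E'
from h import *
print(proj('side',[.5012,.1604,.165]),proj('side',[.5012,.1604,.265]),proj('side',[.5012,.1604,.225]))
plan([.5153,-.1908,.215],-2)
E
```

```text
[331.32167157 230.34589319] [332.97548828 205.81454397] [332.28950233 216.00343537]
t 6.22 p [ 0.5106 -0.0805  0.2138] e [-90.     0.16 -11.44] F [ 0.67  0.39 -0.27] gap 0.378
shift cm [  2.65  -0.13 -10.72] rot deg [-0.01 -9.44 -0.16] rows>= 1.77
```

Request:
{"op": "move_arm", "data": {
  "increments": [
    [[0.7,0,-3.5],[0,-3,0]],
    [[1.5,-0.1,-7],[0,-6,0]],
    [[2.2,-0.1,-9.5],[0,-8.5,0]],
    [[2.65,-0.1,-10.72],[0,-9.44,0]],
    [[2.65,-0.1,-10.72],[0,-9.44,0]]
  ]
}}

```text
clock: 6.85
tcp_pos: [0.5157, -0.1894, 0.2153]
eef_rot: [-89.9, 0.1, -2.2]
contact_force: [0.0, 1.7, -0.5]
finger_gap: 0.376
```

Request:
{"op": "move_arm", "data": {
  "increments": [
    [[0,0,0],[0,0,0]],
    [[0,0,0],[0,0,0]],
    [[0,0,0],[0,0,0]]
  ]
}}

```text
clock: 7.22
tcp_pos: [0.5162, -0.1886, 0.2165]
eef_rot: [-90.0, -0.0, -2.1]
contact_force: [0.8, -1.1, -0.7]
finger_gap: 0.371
```

```bash
python3 - <<'E'
from h import *
plan([.5153,-.1908,.215],-2)
for n,b in(("side",(300,110,400,210)),("top",(340,160,460,280))):
    q,d=capture(n);x0,y0,x1,y1=b;np.savez(n+'8.npz',p=q,d=d)
    cv2.imwrite(f"pics/{n}8.png",cv2.resize(q[y0:y1,x0:x1],None,fx=5,fy=5,interpolation=cv2.INTER_CUBIC)[:,:,::-1])
print(get_obs()['tcp_pos'])
E
```

```text
t 7.22 p [ 0.5162 -0.1886  0.2165] e [-9.001e+01 -2.000e-02 -2.060e+00] F [ 0.84 -1.07 -0.69] gap 0.371
shift cm [-0.09  0.15 -0.23] rot deg [ 0.01 -0.06  0.02] rows>= 0.05
[ 0.51618405 -0.18895782  0.21652832]
```

View pics/side8.png

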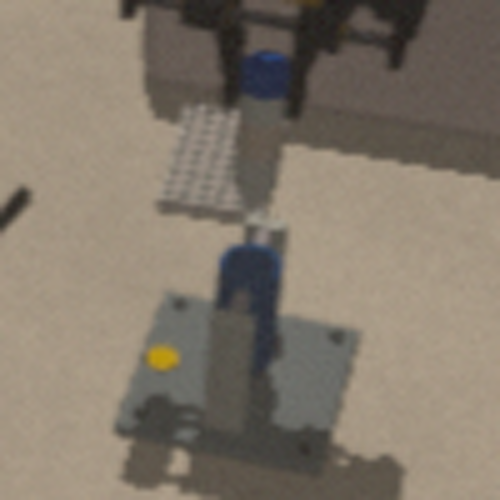

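View pics/top8.png

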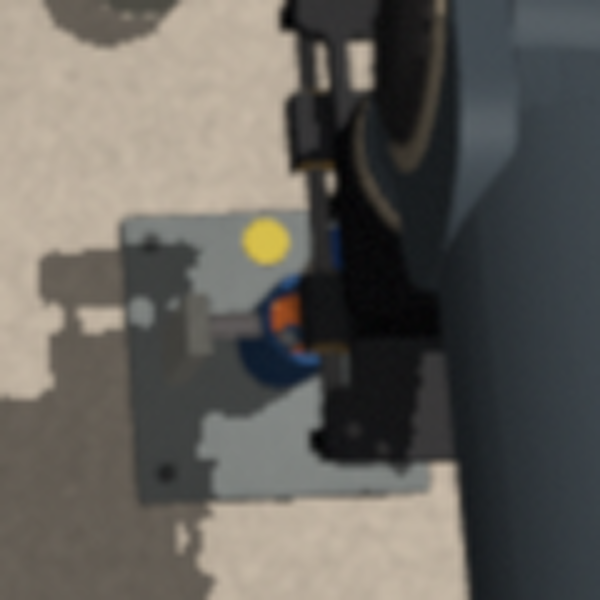

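```bash
python3 - <<'E'
from h import *
x,y=.5162,-.189
for z in(.169,.191,.25,.269,.284): print(z,proj('side',[x,y,z]))
print('mouth',proj('side',[.5153,-.1908,.117]))
q=np.load('side8.npz')['p'];d=np.load('side8.npz')['d']
# tube body edges per row in zoom rows
for v in range(131,153,2):
    print(v,[int(a) for a in q[v,343:361].mean(1)])
E
```

```text
0.169 [350.36843389 150.73387567]
0.191 [350.86364475 145.5784367 ]
0.25 [352.24383263 131.17712503]
0.269 [352.70516082 126.35262588]
0.284 [353.07540157 122.47672961]
mouth [349.59675251 162.1963372 ]
131 [100, 82, 67, 72, 80, 79, 82, 83, 88, 87, 88, 86, 85, 74, 57, 40, 41, 59]
133 [139, 132, 115, 123, 119, 86, 84, 85, 85, 91, 89, 90, 87, 79, 62, 55, 57, 74]
135 [133, 123, 125, 130, 105, 81, 82, 87, 88, 87, 87, 91, 86, 89, 88, 83, 81, 84]
137 [128, 117, 128, 120, 89, 84, 82, 90, 86, 88, 86, 86, 86, 80, 81, 87, 83, 82]
139 [128, 128, 134, 113, 92, 84, 83, 86, 87, 85, 86, 84, 86, 112, 141, 138, 143, 138]
141 [119, 133, 123, 103, 89, 84, 85, 86, 87, 88, 90, 86, 86, 116, 142, 145, 147, 149]
143 [130, 131, 111, 99, 86, 86, 89, 87, 87, 89, 89, 85, 106, 136, 148, 150, 149, 149]
145 [133, 125, 112, 107, 86, 86, 90, 89, 87, 90, 87, 88, 115, 148, 147, 151, 149, 148]
147 [133, 120, 126, 129, 105, 88, 86, 84, 87, 89, 88, 94, 128, 147, 150, 151, 150, 147]
149 [119, 126, 141, 137, 125, 102, 87, 87, 88, 88, 90, 118, 147, 150, 152, 152, 147, 146]
151 [118, 127, 132, 129, 121, 109, 95, 93, 103, 107, 119, 143, 148, 151, 149, 149, 148, 148]
```

Request:
{"op": "move_arm", "data": {
  "increments": [
    [[-0.1,1,-0.2],[0,0,0]],
    [[-0.1,2.5,-0.2],[0,0,0]],
    [[-0.1,4,-0.2],[0,0,0]],
    [[-0.1,4.6,-0.2],[0,0,0]],
    [[-0.1,4.6,-0.2],[0,0,0]]
  ]
}}

```text
clock: 7.95
tcp_pos: [0.5147, -0.1911, 0.1696]
eef_rot: [-90.0, 0.1, -2.1]
contact_force: [-0.4, -0.6, 0.1]
finger_gap: 0.379
```

Request:
{"op": "move_arm", "data": {
  "increments": [
    [[0,0,0],[0,0,0]],
    [[0,0,0],[0,0,0]]
  ]
}}

```text
clock: 8.2
tcp_pos: [0.5155, -0.1914, 0.1709]
eef_rot: [-90.0, -0.1, -2.1]
contact_force: [0.3, 0.1, -0.4]
finger_gap: 0.375
```

```bash
python3 - <<'E'
from h import *
plan([.5153,-.1908,.17],-2)
for n,b in(("side",(300,110,400,210)),):
    q,d=capture(n);x0,y0,x1,y1=b
    cv2.imwrite(f"pics/{n}9.png",cv2.resize(q[y0:y1,x0:x1],None,fx=6,fy=6,interpolation=cv2.INTER_CUBIC)[:,:,::-1])
E
```

```text
t 8.2 p [ 0.5155 -0.1914  0.1709] e [-9.002e+01 -6.000e-02 -2.130e+00] F [ 0.28  0.06 -0.39] gap 0.375
shift cm [-0.02  0.09  0.06] rot deg [ 0.02 -0.13  0.06] rows>= 0.02
```

View pics/side9.png

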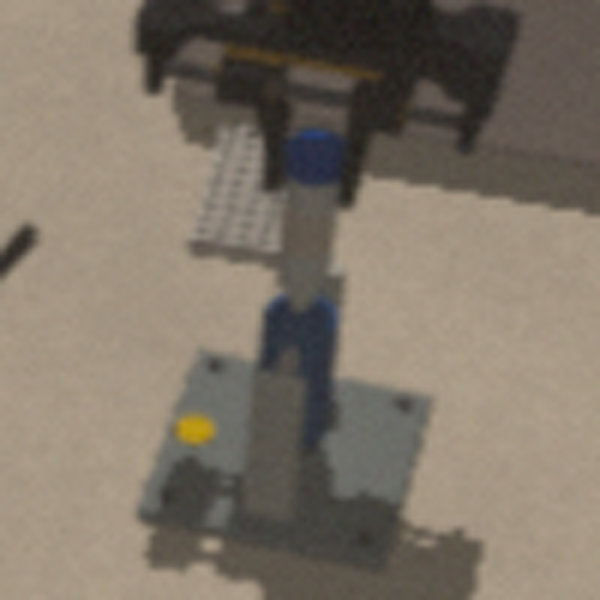

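Request:
{"op": "move_arm", "data": {
  "increments": [
    [[0,0.5,0],[0,0,0]],
    [[0,1,0],[0,0,0]],
    [[0,1.5,0],[0,0,0]],
    [[0,2,0],[0,0,0]],
    [[0,2.5,0],[0,0,0]]
  ]
}}

```text
clock: 8.88
tcp_pos: [0.515, -0.1913, 0.1449]
eef_rot: [-90.0, 0.0, -2.1]
contact_force: [-0.3, -0.7, -1.6]
finger_gap: 0.376
```

Request:
{"op": "move_arm", "data": {
  "increments": [
    [[0,0.4,0],[0,0,0]],
    [[0,0.8,0],[0,0,0]],
    [[0,1.2,0],[0,0,0]],
    [[0,1.6,0],[0,0,0]],
    [[0,1.6,0],[0,0,0]]
  ]
}}

```text
clock: 9.5
tcp_pos: [0.5148, -0.1913, 0.129]
eef_rot: [-90.0, 0.0, -2.1]
contact_force: [-0.4, -0.8, -2.1]
finger_gap: 0.371
```

Request:
{"op": "move_arm", "data": {
  "increments": [
    [[0,0.1,0],[0,0,0]],
    [[0,0.2,0],[0,0,0]],
    [[0,0.3,0],[0,0,0]],
    [[0,0.4,0],[0,0,0]],
    [[0,0.4,0],[0,0,0]]
  ]
}}

```text
clock: 10.12
tcp_pos: [0.515, -0.1913, 0.1253]
eef_rot: [-90.0, 0.0, -2.1]
contact_force: [0.2, -0.3, -1.3]
finger_gap: 0.379
```

Request:
{"op": "move_arm", "data": {
  "increments": [
    [[0,0.1,0],[0,0,0]],
    [[0,0.2,0],[0,0,0]],
    [[0,0.3,0],[0,0,0]],
    [[0,0.3,0],[0,0,0]]
  ]
}}

```text
clock: 10.62
tcp_pos: [0.515, -0.1913, 0.1222]
eef_rot: [-90.0, 0.0, -2.1]
contact_force: [-0.7, -0.5, -0.6]
finger_gap: 0.371
```

Request:
{"op": "move_arm", "data": {
  "increments": [
    [[0,0.1,0],[0,0,0]],
    [[0,0.2,0],[0,0,0]],
    [[0,0.3,0],[0,0,0]],
    [[0,0.3,0],[0,0,0]]
  ]
}}

```text
clock: 11.12
tcp_pos: [0.515, -0.1913, 0.1193]
eef_rot: [-90.0, 0.0, -2.1]
contact_force: [0.9, -0.0, -1.2]
finger_gap: 0.379
```

Request:
{"op": "move_arm", "data": {
  "increments": [
    [[0,0.1,0],[0,0,0]],
    [[0,0.2,0],[0,0,0]],
    [[0,0.3,0],[0,0,0]],
    [[0,0.3,0],[0,0,0]]
  ]
}}

```text
clock: 11.62
tcp_pos: [0.515, -0.1913, 0.1163]
eef_rot: [-90.0, 0.0, -2.1]
contact_force: [-0.2, -0.4, -1.0]
finger_gap: 0.374
```

Request:
{"op": "move_arm", "data": {
  "increments": [
    [[0,0.1,0],[0,0,0]],
    [[0,0.2,0],[0,0,0]],
    [[0,0.3,0],[0,0,0]],
    [[0,0.3,0],[0,0,0]]
  ]
}}

```text
clock: 12.12
tcp_pos: [0.515, -0.1913, 0.1132]
eef_rot: [-90.0, 0.0, -2.1]
contact_force: [0.5, 0.3, -0.6]
finger_gap: 0.374
```

Request:
{"op": "move_arm", "data": {
  "increments": [
    [[0,0.1,0],[0,0,0]],
    [[0,0.2,0],[0,0,0]],
    [[0,0.3,0],[0,0,0]],
    [[0,0.3,0],[0,0,0]]
  ]
}}

```text
clock: 12.62
tcp_pos: [0.515, -0.1913, 0.1103]
eef_rot: [-90.0, 0.0, -2.1]
contact_force: [1.2, -0.2, -2.0]
finger_gap: 0.377
```

Request:
{"op": "move_arm", "data": {
  "increments": [
    [[0,0.1,0],[0,0,0]],
    [[0,0.2,0],[0,0,0]],
    [[0,0.3,0],[0,0,0]],
    [[0,0.3,0],[0,0,0]]
  ]
}}

```text
clock: 13.12
tcp_pos: [0.5155, -0.1915, 0.1081]
eef_rot: [-90.0, -0.1, -2.1]
contact_force: [-0.3, 0.1, 5.5]
finger_gap: 0.38
```

Request:
{"op": "move_arm", "data": {
  "increments": [
    [[0,0.05,0],[0,0,0]],
    [[0,0.1,0],[0,0,0]],
    [[0,0.1,0],[0,0,0]]
  ]
}}

```text
clock: 13.5
tcp_pos: [0.5158, -0.1916, 0.1075]
eef_rot: [-90.1, -0.1, -2.1]
contact_force: [-1.8, 0.1, 7.6]
finger_gap: 0.373
```

Request:
{"op": "move_arm", "data": {
  "increments": [
    [[0,0.05,0],[0,0,0]],
    [[0,0.05,0],[0,0,0]],
    [[0,0.05,0],[0,0,0]]
  ]
}}

```text
clock: 13.88
tcp_pos: [0.5158, -0.1916, 0.1073]
eef_rot: [-90.1, -0.1, -2.1]
contact_force: [-2.1, -0.7, 9.2]
finger_gap: 0.375
```

Request:
{"op": "move_arm", "data": {
  "increments": [
    [[0,0,0],[0,0,0]],
    [[0,0,0],[0,0,0]],
    [[0,0,0],[0,0,0]],
    [[0,0,0],[0,0,0]],
    [[0,0,0],[0,0,0]]
  ]
}}

```text
clock: 14.5
tcp_pos: [0.5158, -0.1916, 0.1073]
eef_rot: [-90.1, -0.1, -2.1]
contact_force: [-3.0, -0.2, 8.6]
finger_gap: 0.378
```

Request:
{"op": "move_arm", "data": {
  "increments": [
    [[0,0.03,0],[0,0,0]],
    [[0,0.03,0],[0,0,0]],
    [[0,0.03,0],[0,0,0]]
  ]
}}

```text
clock: 14.88
tcp_pos: [0.5159, -0.1917, 0.1071]
eef_rot: [-90.1, -0.1, -2.1]
contact_force: [-2.3, 0.3, 9.1]
finger_gap: 0.378
```

```bash
python3 - <<'E'
from h import *
plan([.5153,-.1908,.107],-2);print(get_obs()['ft_torque'])
q,d=capture('side');x0,y0,x1,y1=300,110,400,210
cv2.imwrite(f"pics/s10.png",cv2.resize(q[y0:y1,x0:x1],None,fx=6,fy=6,interpolation=cv2.INTER_CUBIC)[:,:,::-1])
E
```

```text
t 14.88 p [ 0.5159 -0.1917  0.1071] e [-90.07  -0.11  -2.14] F [-2.26  0.29  9.11] gap 0.378
shift cm [-0.06  0.01  0.09] rot deg [ 0.07 -0.14  0.11] rows>= 0.02
[0.00650807 0.48036699 0.03976273]
```

View pics/s10.png

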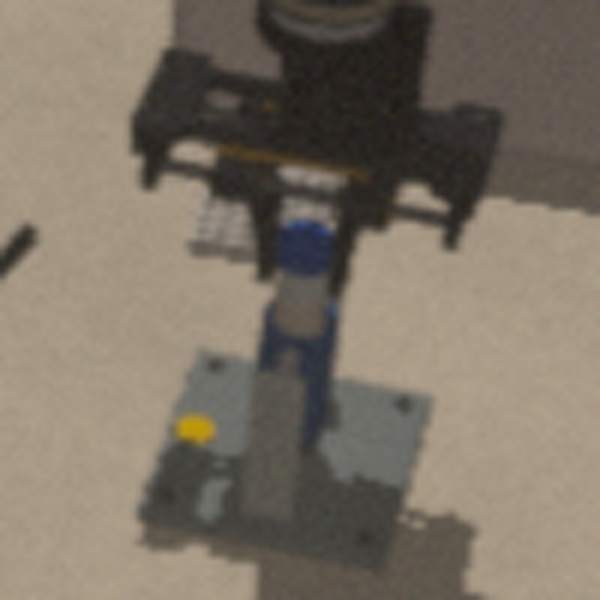

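Request:
{"op": "move_arm", "data": {
  "increments": [
    [[-0.05,0.03,0],[0,0,0]],
    [[-0.1,0.03,0],[0,0,0]],
    [[-0.1,0.03,0],[0,0,0]],
    [[-0.1,0.03,0],[0,0,0]]
  ]
}}

```text
clock: 15.42
tcp_pos: [0.5156, -0.1917, 0.1071]
eef_rot: [-90.1, -0.2, -2.1]
contact_force: [-0.7, -0.5, 10.0]
finger_gap: 0.378
```

```bash
python3 - <<'E'
from h import *
plan([.5153,-.1908,.107],-2);print(get_obs()['ft_torque'])
E
```

```text
t 15.43 p [ 0.5156 -0.1917  0.1071] e [-90.07  -0.19  -2.13] F [-0.69 -0.47  9.98] gap 0.378
shift cm [-0.03  0.01  0.08] rot deg [ 0.07 -0.13  0.19] rows>= 0.02
[-0.00566485  0.22754836  0.04077081]
```

Request:
{"op": "move_arm", "data": {
  "increments": [
    [[0,0,0],[0,0,0]],
    [[0,0,0],[0,0,0]],
    [[0,0,0],[0,0,0]],
    [[0,0,0],[0,0,0]],
    [[0,0,0],[0,0,0]]
  ]
}}

```text
clock: 16.05
tcp_pos: [0.5155, -0.1916, 0.107]
eef_rot: [-90.1, -0.2, -2.1]
contact_force: [-1.7, -0.1, 10.1]
finger_gap: 0.376
```

Request:
{"op": "move_arm", "data": {
  "increments": [
    [[0,-0.05,0],[0,0,0.5]],
    [[0,-0.05,0],[0,0,1]],
    [[0,-0.05,0],[0,0,1.5]],
    [[0,-0.05,0],[0,0,2]],
    [[0,-0.05,0],[0,0,2]]
  ]
}}

```text
clock: 16.68
tcp_pos: [0.5156, -0.1915, 0.1072]
eef_rot: [-90.1, 1.8, -2.1]
contact_force: [-1.0, -0.5, 8.9]
finger_gap: 0.376
```

```bash
python3 - <<'E'
from h import *
plan([.5153,-.1908,.107],-2);print(get_obs()['ft_torque'])
q,d=capture('side');x0,y0,x1,y1=300,110,400,210
np.savez('s11.npz',p=q,d=d)
cv2.imwrite(f"pics/s11.png",cv2.resize(q[y0:y1,x0:x1],None,fx=6,fy=6,interpolation=cv2.INTER_CUBIC)[:,:,::-1])
E
```

```text
t 16.68 p [ 0.5156 -0.1915  0.1072] e [-90.06   1.83  -2.12] F [-0.98 -0.52  8.92] gap 0.376
shift cm [-0.03  0.03  0.07] rot deg [ 0.05 -0.12 -1.83] rows>= 0.17
[-0.06897779  0.11376087  0.02103259]
```

View pics/s11.png

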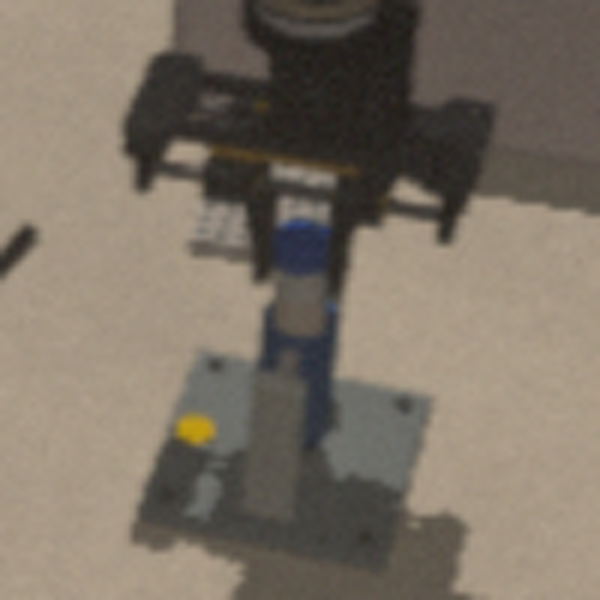

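Request:
{"op": "move_arm", "data": {
  "increments": [
    [[0,0,0],[0,0,1]],
    [[0,0,0],[0,0,2]],
    [[0,0,0],[0,0,3]],
    [[0,0,0],[0,0,4]],
    [[0.02,0,0],[0,0,5]]
  ]
}}

```text
clock: 17.35
tcp_pos: [0.5159, -0.1915, 0.1073]
eef_rot: [-90.1, 6.8, -2.1]
contact_force: [-0.4, 1.0, 8.7]
finger_gap: 0.37
```

Request:
{"op": "move_arm", "data": {
  "increments": [
    [[0,0,0],[0,0,1.2]],
    [[0,0,0],[0,0,2.4]],
    [[0,0,0],[0,0,3.6]],
    [[0.01,0,0],[0,0,4.8]],
    [[0.02,0,0],[0,0,5.6]]
  ]
}}

```text
clock: 17.98
tcp_pos: [0.5163, -0.1914, 0.1072]
eef_rot: [-90.0, 12.4, -2.1]
contact_force: [0.9, 0.1, 7.7]
finger_gap: 0.375
```

Request:
{"op": "move_arm", "data": {
  "increments": [
    [[0,0,0],[0,0,0]],
    [[0,0,0],[0,0,0]],
    [[0,0,0],[0,0,0]]
  ]
}}

```text
clock: 18.35
tcp_pos: [0.5163, -0.1915, 0.1072]
eef_rot: [-90.1, 12.4, -2.1]
contact_force: [1.1, -0.6, 7.5]
finger_gap: 0.371
```

```bash
python3 - <<'E'
from h import *
plan([.5153,-.1908,.107],-2);print(get_obs()['ft_torque'])
q,d=capture('side');x0,y0,x1,y1=300,110,400,210
np.savez('s12.npz',p=q,d=d)
cv2.imwrite(f"pics/s12.png",cv2.resize(q[y0:y1,x0:x1],None,fx=6,fy=6,interpolation=cv2.INTER_CUBIC)[:,:,::-1])
E
```

```text
t 18.35 p [ 0.5163 -0.1915  0.1072] e [-90.05  12.38  -2.13] F [ 1.13 -0.63  7.54] gap 0.371
shift cm [-0.09  0.04  0.07] rot deg [  0.04  -0.13 -12.38] rows>= 1.16
[-0.02304875 -0.19312461 -0.02090811]
```

View pics/s12.png

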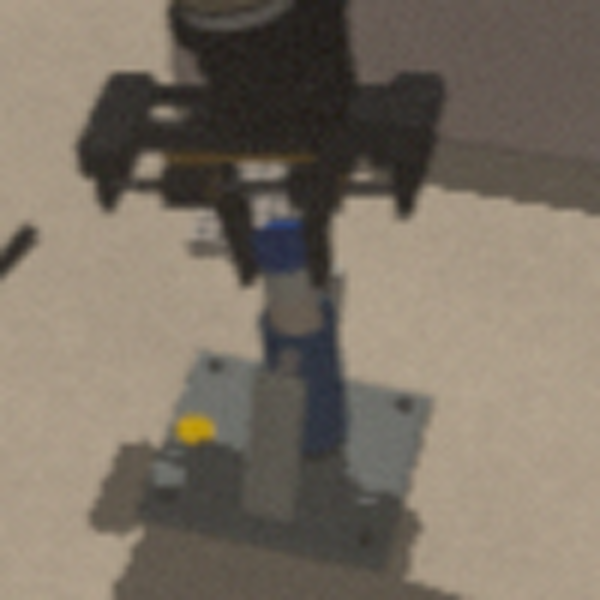

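```bash
python3 - <<'E'
from h import *
for n in('side0','s11','s12'):
    q=np.load(n+'.npz')['p'].astype(int)
    print(n)
    for v in(166,170,174,178,182):
        print(v,[tuple(x) for x in q[v,350:360]])
for th in(0,2,12):
    c=np.cos(np.radians(th));s=np.sin(np.radians(th))
    print(th,[proj('side',[.5153+.0225*c-hh*s,-.191-0.0,.105-.0225*s*0-hh*c]).round(1) for hh in(.0,.05,.075)])
E
```

```text
side0
166 [(np.int64(53), np.int64(66), np.int64(86)), (np.int64(53), np.int64(62), np.int64(87)), (np.int64(51), np.int64(64), np.int64(88)), (np.int64(52), np.int64(65), np.int64(88)), (np.int64(48), np.int64(54), np.int64(70)), (np.int64(66), np.int64(67), np.int64(72)), (np.int64(122), np.int64(114), np.int64(103)), (np.int64(158), np.int64(143), np.int64(126)), (np.int64(163), np.int64(150), np.int64(132)), (np.int64(165), np.int64(150), np.int64(131))]
170 [(np.int64(56), np.int64(60), np.int64(64)), (np.int64(51), np.int64(52), np.int64(63)), (np.int64(52), np.int64(54), np.int64(65)), (np.int64(50), np.int64(53), np.int64(62)), (np.int64(58), np.int64(58), np.int64(66)), (np.int64(96), np.int64(90), np.int64(87)), (np.int64(141), np.int64(130), np.int64(115)), (np.int64(164), np.int64(150), np.int64(131)), (np.int64(163), np.int64(148), np.int64(128)), (np.int64(162), np.int64(148), np.int64(128))]
174 [(np.int64(122), np.int64(118), np.int64(108)), (np.int64(70), np.int64(71), np.int64(72)), (np.int64(48), np.int64(55), np.int64(60)), (np.int64(48), np.int64(51), np.int64(58
[... 5261 characters left out ...]
, np.int64(114), np.int64(108))]
182 [(np.int64(64), np.int64(67), np.int64(67)), (np.int64(52), np.int64(56), np.int64(65)), (np.int64(50), np.int64(53), np.int64(63)), (np.int64(47), np.int64(52), np.int64(63)), (np.int64(47), np.int64(50), np.int64(63)), (np.int64(53), np.int64(56), np.int64(66)), (np.int64(56), np.int64(58), np.int64(64)), (np.int64(71), np.int64(75), np.int64(77)), (np.int64(101), np.int64(104), np.int64(100)), (np.int64(112), np.int64(112), np.int64(109))]
0 [array([343. , 163.6]), array([342.1, 174.3]), array([341.7, 179.4])]
2 [array([343. , 163.6]), array([342.6, 174.3]), array([342.4, 179.5])]
12 [array([343.1, 163.7]), array([345.1, 174.6]), array([346.1, 179.9])]
```

Request:
{"op": "move_arm", "data": {
  "increments": [
    [[-0.05,0,0],[0,0,0]],
    [[-0.1,0,0],[0,0,0]],
    [[-0.15,0,0],[0,0,0]],
    [[-0.15,0,0],[0,0,0]]
  ]
}}

```text
clock: 18.9
tcp_pos: [0.5158, -0.1914, 0.1075]
eef_rot: [-90.0, 12.3, -2.1]
contact_force: [3.1, 0.4, 6.0]
finger_gap: 0.378
```

```bash
cat >>h.py <<'E'
def edge(q):
    g=q.astype(float)[:,:,0];out=[]
    for v in range(165,186,1):
        r=g[v,350:366];
        bg=np.median(r[-5:]);th=(50+bg)/2
        i=[k for k in range(1,15) if r[k]<th<=r[k+1]]
        out.append(round(350+i[0]+(th-r[i[0]])/(r[i[0]+1]-r[i[0]]),1) if i else None)
    return out
def look(name):
    o=get_obs();print('t',round(o['clock'],2),np.round(o['tcp_pos'],4),np.round(o['eef_rot'],2),'F',np.round(o['contact_force'],2),'M',np.round(o['ft_torque'],2))
    q,d=capture('side');x0,y0,x1,y1=300,110,400,210
    np.savez(name+'.npz',p=q,d=d)
    cv2.imwrite(f"pics/{name}.png",cv2.resize(q[y0:y1,x0:x1],None,fx=6,fy=6,interpolation=cv2.INTER_CUBIC)[:,:,::-1])
    print(edge(q))
E
python3 - <<'E'
from h import *
for n in('side0','s11','s12'): print(n,edge(np.load(n+'.npz')['p']))
look('s13')
E
```

```text
side0 [np.float64(355.8), np.float64(355.7), np.float64(355.7), np.float64(355.6), np.float64(355.5), np.float64(355.2), np.float64(355.2), np.float64(355.0), np.float64(355.6), np.float64(355.5), np.float64(355.0), np.float64(355.0), np.float64(355.5), np.float64(355.5), np.float64(355.6), np.float64(355.6), np.float64(354.8), np.float64(353.7), np.float64(353.1), np.float64(353.0), np.float64(353.3)]
s11 [np.float64(355.8), np.float64(355.7), np.float64(355.7), np.float64(355.6), np.float64(355.5), np.float64(355.3), np.float64(355.2), np.float64(355.0), np.float64(355.5), np.float64(355.5), np.float64(354.9), np.float64(355.1), np.float64(355.6), np.float64(355.6), np.float64(355.4), np.float64(355.6), np.float64(354.9), np.float64(353.8), np.float64(353.3), np.float64(352.9), np.float64(353.4)]
s12 [np.float64(355.9), np.float64(355.9), np.float64(355.9), np.float64(356.2), np.float64(356.3), np.float64(356.5), np.float64(356.6), np.float64(356.7), np.float64(357.3), np.float64(357.4), np.float64(357.1), np.float64(357.1), np.float64(357.2), np.float64(357.3), np.float64(357.5), np.float64(357.5), np.float64(357.4), np.float64(357.3), np.float64(357.2), np.float64(356.6), np.float64(356.7)]
t 18.9 [ 0.5158 -0.1914  0.1075] [-90.05  12.25  -2.12] F [3.07 0.41 6.01] M [-0.1  -0.65  0.  ]
[np.float64(355.8), np.float64(355.9), np.float64(355.9), np.float64(356.2), np.float64(356.3), np.float64(356.6), np.float64(356.7), np.float64(356.9), np.float64(357.4), np.float64(357.4), np.float64(357.0), np.float64(357.4), np.float64(357.5), np.float64(357.6), np.float64(357.7), np.float64(357.6), np.float64(357.8), np.float64(357.6), np.float64(357.3), np.float64(356.8), np.float64(356.5)]
```

View pics/s13.png

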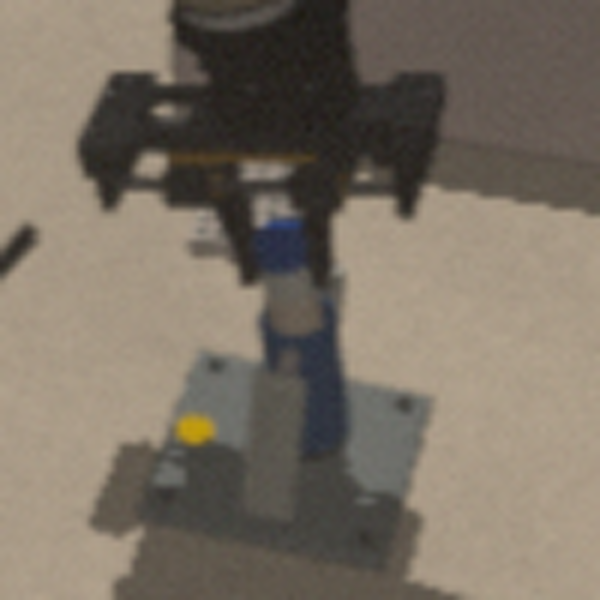

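Request:
{"op": "move_arm", "data": {
  "increments": [
    [[0.1,0,0],[0,0,0.6]],
    [[0.14,0,0],[0,0,1.2]],
    [[0.14,0,0],[0,0,1.8]],
    [[0.14,0,0],[0,0,1.8]],
    [[0.14,0,0],[0,0,1.8]]
  ]
}}

```text
clock: 19.58
tcp_pos: [0.5163, -0.1914, 0.1072]
eef_rot: [-90.0, 14.2, -2.1]
contact_force: [1.9, -0.2, 7.6]
finger_gap: 0.373
```

```bash
python3 - <<'E'
from h import *
look('s14')
E
```

```text
t 19.57 [ 0.5163 -0.1914  0.1072] [-90.05  14.16  -2.13] F [ 1.85 -0.22  7.62] M [-0.01 -0.28  0.03]
[np.float64(355.9), np.float64(355.9), np.float64(356.2), np.float64(356.5), np.float64(356.5), np.float64(356.6), np.float64(356.8), np.float64(356.9), np.float64(357.5), np.float64(357.9), np.float64(357.6), np.float64(357.7), np.float64(357.6), np.float64(357.9), np.float64(357.9), np.float64(357.8), np.float64(358.0), np.float64(357.9), np.float64(357.6), np.float64(357.2), np.float64(356.8)]
```

Request:
{"op": "move_arm", "data": {
  "increments": [
    [[0,0,0],[0,0,-2.5]],
    [[-0.02,0,0],[0,0,-5]],
    [[-0.03,0,0],[0,0,-7.5]],
    [[-0.05,0,0],[0,0,-10]],
    [[-0.06,0,0],[0,0,-12.5]]
  ]
}}

```text
clock: 20.25
tcp_pos: [0.5155, -0.1916, 0.1075]
eef_rot: [-90.1, 1.6, -2.1]
contact_force: [-0.2, -0.9, 6.2]
finger_gap: 0.375
```

Request:
{"op": "move_arm", "data": {
  "increments": [
    [[0,0.02,0],[0,0,-2.5]],
    [[-0.01,0.03,0],[0,0,-5]],
    [[-0.02,0.03,0],[0,0,-7.5]],
    [[-0.03,0.03,0],[0,0,-10]],
    [[-0.04,0.03,0],[0,0,-12.2]]
  ]
}}

```text
clock: 20.88
tcp_pos: [0.5143, -0.1917, 0.1071]
eef_rot: [-90.1, -10.5, -2.1]
contact_force: [-2.4, -0.6, 8.3]
finger_gap: 0.376
```

Request:
{"op": "move_arm", "data": {
  "increments": [
    [[0,0,0],[0,0,0]],
    [[0,0,0],[0,0,0]],
    [[0,0,0],[0,0,0]]
  ]
}}

```text
clock: 21.25
tcp_pos: [0.5138, -0.1917, 0.1068]
eef_rot: [-90.1, -10.4, -2.1]
contact_force: [-3.0, 0.3, 10.0]
finger_gap: 0.378
```

```bash
python3 - <<'E'
from h import *
look('s15')
E
```

```text
t 21.25 [ 0.5138 -0.1917  0.1068] [-90.07 -10.38  -2.13] F [-2.97  0.27  9.96] M [-0.01  0.55  0.05]
[np.float64(355.8), np.float64(355.8), np.float64(355.6), np.float64(355.4), np.float64(355.3), np.float64(355.1), np.float64(354.9), np.float64(354.8), np.float64(355.2), np.float64(354.2), np.float64(353.6), np.float64(353.4), np.float64(355.1), np.float64(355.5), np.float64(355.4), np.float64(355.4), np.float64(353.2), np.float64(352.1), np.float64(351.5), np.float64(351.5), np.float64(351.8)]
```

View pics/s15.png

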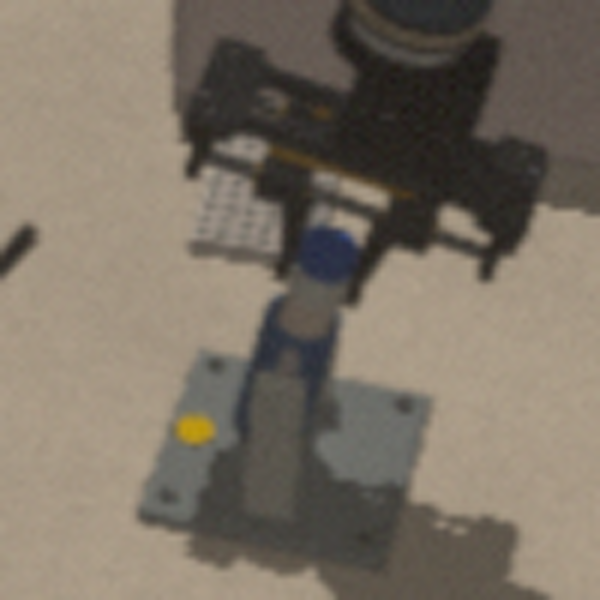

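```bash
python3 - <<'E'
from h import *
def ledge(q,bg0=None):
    g=q.astype(float);o=[]
    for v in range(163,183):
        r=g[v,328:348,0]-0.0
        bg=np.median(r[:5]);th=(bg+50)/2
        i=[k for k in range(0,19) if r[k]>=th>r[k+1]]
        o.append((v,round(328+i[0]+(r[i[0]]-th)/(r[i[0]]-r[i[0]+1]),1)) if i else None)
    return o
L=[a for a in ledge(np.load('s15.npz')['p'])];print(L)
for lo,hi in((164,181),(164,175),(168,180)):
    A=np.array([a for a in L if a and lo<=a[0]<=hi]);print(np.polyfit(A[:,0],A[:,1],1))
a=np.radians(-2.1);ex=np.array([np.cos(a),np.sin(a),0]);ez=np.array([0,0,1.]);ey=np.cross(ez,ex)
C=cam('side')[3];o=np.array([.5153,-.191,.105])
for ph in(0,-6,-8,-10,-12,-14,8,10,12,14):
    t=np.radians(ph);ax=np.sin(t)*ex+np.cos(t)*ez
    def sil(h,sg):
        p=o-ax*h;v=p-C;n=np.cross(ax,v);n/=np.linalg.norm(n);
        # tangent point approx (perp to view dir in cross section)
        w=n if n@ex*sg>0 else -n
        return proj('side',p+.0225*w)
    s=[sil(h,1) for h in(.0,.065)];r=[sil(h,-1) for h in(.0,.065)]
    f=lambda s:(s[1][0]-s[0][0])/(s[1][1]-s[0][1])
    print(ph,'left slope',round(f(s),3),s[1].round(1),'right',round(f(r),3),r[1].round(1))
for n in('side0','s11','s12','s14'):
    e=np.array(edge(np.load(n+'.npz')['p'])[:8],float);print(n,np.polyfit(np.arange(8),e,1)[0])
E
```

```text
[(163, np.float64(343.3)), (164, np.float64(343.0)), (165, np.float64(342.5)), (166, np.float64(342.4)), (167, np.float64(342.1)), (168, np.float64(341.7)), (169, np.float64(334.9)), (170, np.float64(333.4)), (171, np.float64(333.5)), (172, np.float64(335.8)), (173, np.float64(339.5)), (174, np.float64(339.1)), (175, np.float64(339.1)), (176, np.float64(339.1)), (177, np.float64(338.8)), (178, np.float64(338.4)), (179, np.float64(337.7)), (180, np.float64(336.0)), (181, np.float64(336.0)), (182, np.float64(337.5))]
[-2.74509804e-01  3.85852941e+02]
[ -0.52937063 428.64498834]
[1.20329670e-01 3.16524176e+02]
0 left slope -0.083 [341.7 177.9] right -0.112 [354.3 179.1]
-6 left slope -0.224 [340.  176.6] right -0.256 [352.3 179.5]
-8 left slope -0.274 [339.5 176.1] right -0.307 [351.6 179.6]
-10 left slope -0.325 [339.  175.6] right -0.359 [350.9 179.7]
-12 left slope -0.378 [338.5 175.1] right -0.413 [350.2 179.7]
-14 left slope -0.432 [338.  174.6] right -0.469 [349.5 179.8]
8 left slope 0.095 [344.2 179.4] right 0.068 [356.8 178.4]
10 left slope 0.139 [344.8 179.8] right 0.112 [357.4 178.2]
12 left slope 0.182 [345.5 180.1] right 0.155 [358.  177.9]
14 left slope 0.225 [346.2 180.3] right 0.198 [358.6 177.7]
side0 -0.11547619047617243
s11 -0.11190476190473217
s12 0.13095238095241063
s14 0.15119047619047227
```

Request:
{"op": "move_arm", "data": {
  "increments": [
    [[0,0,0],[0,0,-0.9]],
    [[0,-0.02,0],[0,0,-1.9]],
    [[0,-0.02,0],[0,0,-1.9]],
    [[0,-0.02,0],[0,0,-1.9]]
  ]
}}

```text
clock: 21.8
tcp_pos: [0.5137, -0.1917, 0.1069]
eef_rot: [-90.1, -12.3, -2.1]
contact_force: [-2.8, 0.1, 8.0]
finger_gap: 0.374
```

```bash
python3 - <<'E'
from h import *
look('s16')
q=np.load('s16.npz')['p'].astype(float)
for v in range(163,182,1): print(v,q[v,334:348,0].astype(int).tolist())
E
```

```text
t 21.8 [ 0.5137 -0.1917  0.1069] [-90.07 -12.27  -2.13] F [-2.77  0.11  8.  ] M [-0.02  0.5  -0.02]
[np.float64(356.2), np.float64(355.8), np.float64(355.6), np.float64(355.4), np.float64(355.3), np.float64(355.0), np.float64(354.8), np.float64(354.8), np.float64(355.1), np.float64(354.4), np.float64(352.9), np.float64(352.9), np.float64(355.4), np.float64(355.4), np.float64(355.4), np.float64(355.3), np.float64(353.6), np.float64(352.3), np.float64(351.4), np.float64(351.5), np.float64(351.4)]
163 [161, 163, 164, 160, 164, 163, 167, 165, 158, 131, 63, 55, 73, 87]
164 [164, 165, 164, 164, 162, 165, 164, 164, 148, 103, 59, 49, 66, 78]
165 [167, 168, 165, 167, 164, 164, 167, 161, 137, 75, 49, 49, 46, 57]
166 [162, 163, 165, 166, 165, 168, 163, 159, 131, 69, 43, 49, 50, 50]
167 [157, 162, 164, 161, 165, 165, 163, 149, 105, 57, 48, 47, 51, 46]
168 [133, 143, 152, 158, 155, 159, 159, 132, 71, 52, 48, 49, 56, 66]
169 [111, 103, 112, 119, 128, 137, 133, 106, 61, 51, 46, 50, 60, 82]
170 [99, 75, 78, 98, 111, 116, 106, 83, 52, 49, 48, 51, 73, 84]
171 [100, 80, 78, 100, 106, 107, 94, 65, 68, 78, 64, 63, 76, 86]
172 [109, 106, 100, 106, 108, 100, 78, 58, 94, 118, 93, 81, 83, 84]
173 [112, 110, 109, 108, 109, 93, 63, 56, 76, 92, 91, 90, 91, 92]
174 [109, 112, 114, 111, 104, 93, 58, 55, 76, 86, 91, 91, 95, 93]
175 [112, 110, 110, 111, 98, 75, 52, 59, 76, 84, 85, 89, 87, 88]
176 [110, 111, 110, 110, 95, 64, 48, 63, 81, 88, 89, 86, 88, 87]
177 [110, 113, 110, 109, 91, 51, 48, 70, 85, 87, 88, 88, 85, 90]
178 [113, 109, 108, 100, 81, 50, 51, 69, 83, 88, 88, 86, 88, 90]
179 [135, 119, 107, 101, 82, 54, 52, 68, 88, 89, 86, 87, 87, 93]
180 [170, 142, 114, 105, 85, 55, 52, 67, 88, 87, 88, 85, 91, 88]
181 [182, 160, 116, 110, 91, 60, 57, 68, 86, 88, 85, 87, 90, 90]
```

Request:
{"op": "move_arm", "data": {
  "increments": [
    [[0,0,0],[0,0,-0.8]],
    [[0,0,0],[0,0,-0.8]],
    [[0,0,0],[0,0,-0.8]]
  ]
}}

```text
clock: 22.22
tcp_pos: [0.5137, -0.1917, 0.1068]
eef_rot: [-90.1, -13.1, -2.1]
contact_force: [-3.2, -0.5, 7.8]
finger_gap: 0.372
```

Request:
{"op": "move_arm", "data": {
  "increments": [
    [[0.02,0,0],[0,0,2]],
    [[0.03,0,0],[0,0,4]],
    [[0.04,0,0],[0,0,6]],
    [[0.05,0,0],[0,0,8]],
    [[0.06,0,0],[0,0,10]]
  ]
}}

```text
clock: 22.85
tcp_pos: [0.5146, -0.1916, 0.1072]
eef_rot: [-90.1, -3.0, -2.1]
contact_force: [-1.9, -0.2, 8.8]
finger_gap: 0.375
```

Request:
{"op": "move_arm", "data": {
  "increments": [
    [[0.02,0,0],[0,0,1.2]],
    [[0.03,0,0],[0,0,2.4]],
    [[0.04,0,0],[0,0,3.6]],
    [[0.04,0,0],[0,0,4.2]],
    [[0.04,0,0],[0,0,4.2]]
  ]
}}

```text
clock: 23.48
tcp_pos: [0.5154, -0.1915, 0.1072]
eef_rot: [-90.0, 1.1, -2.1]
contact_force: [-1.4, 0.1, 8.4]
finger_gap: 0.374
```

Request:
{"op": "move_arm", "data": {
  "increments": [
    [[0,-0.04,0],[0,0,0]],
    [[0,-0.08,0],[0,0,0]],
    [[0,-0.12,0],[0,0,0]],
    [[0,-0.12,0],[0,0,0]]
  ]
}}

```text
clock: 23.98
tcp_pos: [0.515, -0.1914, 0.1077]
eef_rot: [-90.0, 1.1, -2.1]
contact_force: [-0.6, -0.6, 5.7]
finger_gap: 0.371
```

Request:
{"op": "move_arm", "data": {
  "increments": [
    [[0,-0.04,0],[0,0,0]],
    [[0,-0.08,0],[0,0,0]],
    [[0,-0.1,0],[0,0,0]],
    [[0,-0.1,0],[0,0,0]]
  ]
}}

```text
clock: 24.48
tcp_pos: [0.5145, -0.1913, 0.1081]
eef_rot: [-90.0, 1.2, -2.1]
contact_force: [0.1, -0.6, 4.2]
finger_gap: 0.377
```

```bash
python3 - <<'E'
from h import *
look('s17')
print(np.polyfit(np.arange(8),np.array(edge(np.load('s17.npz')['p'])[:8],float),1)[0])
E
```

```text
t 24.48 [ 0.5145 -0.1913  0.1081] [-90.     1.18  -2.12] F [ 0.07 -0.58  4.17] M [-0.06 -0.32 -0.02]
[np.float64(355.8), np.float64(355.7), np.float64(355.8), np.float64(355.6), np.float64(355.5), np.float64(355.2), np.float64(355.3), np.float64(355.4), np.float64(355.7), np.float64(355.4), np.float64(355.1), np.float64(355.2), np.float64(355.6), np.float64(355.7), np.float64(355.7), np.float64(355.6), np.float64(355.1), np.float64(353.9), np.float64(353.7), np.float64(353.4), np.float64(353.4)]
-0.07976190476187274
```

Request:
{"op": "move_arm", "data": {
  "increments": [
    [[0.05,-0.04,0],[0,0,-0.6]],
    [[0.05,-0.04,0],[0,0,-0.6]],
    [[0.05,-0.04,0],[0,0,-0.6]]
  ]
}}

```text
clock: 24.9
tcp_pos: [0.5145, -0.1913, 0.1084]
eef_rot: [-90.0, 0.6, -2.1]
contact_force: [0.6, -0.7, 2.2]
finger_gap: 0.377
```

Request:
{"op": "move_arm", "data": {
  "increments": [
    [[0,0,0],[0,0,0]],
    [[0,0,0],[0,0,0]],
    [[0,0,0],[0,0,0]]
  ],
  "fingers": 0.55
}}

```text
clock: 25.28
tcp_pos: [0.5145, -0.1912, 0.1082]
eef_rot: [-90.0, 0.6, -2.1]
contact_force: [-0.0, 0.0, 0.5]
finger_gap: 0.448
```

Request:
{"op": "move_arm", "data": {
  "increments": [
    [[0,0,0],[0,0,0]],
    [[0,0,0],[0,0,0]],
    [[0,0,0],[0,0,0]],
    [[0,0,0],[0,0,0]]
  ],
  "fingers": 0.2
}}

```text
clock: 25.78
tcp_pos: [0.5149, -0.1913, 0.1086]
eef_rot: [-90.0, 0.6, -2.1]
contact_force: [0.5, 0.1, -1.0]
finger_gap: 0.771
```

```bash
python3 - <<'E'
from h import *
look('s18')
E
```

```text
t 25.77 [ 0.5149 -0.1913  0.1086] [-90.     0.6   -2.13] F [ 0.52  0.06 -0.96] M [-0.01 -0.14  0.02]
[np.float64(355.8), np.float64(355.8), np.float64(355.7), np.float64(355.6), np.float64(355.4), np.float64(355.3), np.float64(355.2), np.float64(355.1), np.float64(355.7), np.float64(355.2), np.float64(355.0), np.float64(355.1), np.float64(355.6), np.float64(355.6), np.float64(355.8), np.float64(355.5), np.float64(354.8), np.float64(353.7), np.float64(353.3), np.float64(352.9), np.float64(353.5)]
```

View pics/s18.png

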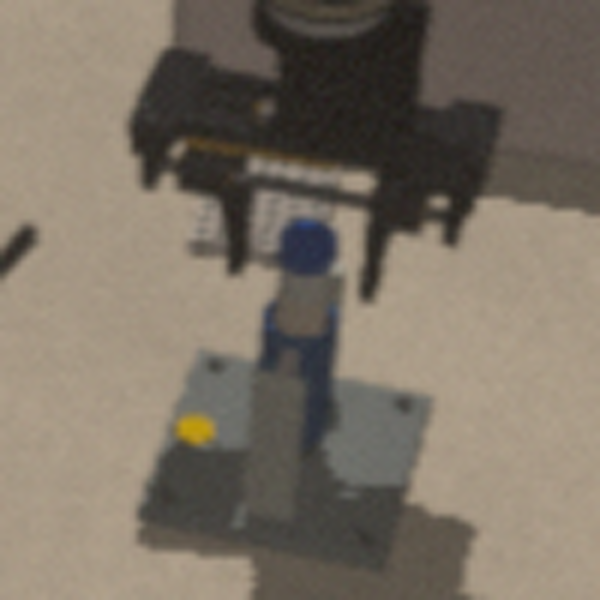

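Request:
{"op": "move_arm", "data": {
  "increments": [
    [[0,-1,0],[0,0,0]],
    [[0,-3,0],[0,0,0]],
    [[0,-6,0],[0,0,0]],
    [[0,-10,0],[0,0,0]],
    [[0,-14,0],[0,0,0]]
  ]
}}

```text
clock: 26.45
tcp_pos: [0.5163, -0.1912, 0.2505]
eef_rot: [-90.0, 0.6, -2.1]
contact_force: [0.7, 0.2, 0.3]
finger_gap: 0.805
```

Request:
{"op": "move_arm", "data": {
  "increments": [
    [[-5,0,-2],[0,0,0]],
    [[-9,0,-7],[0,0,0]],
    [[-9,0,-13],[0,0,0]],
    [[-9,0,-19],[0,0,0]],
    [[-9,0,-24],[0,0,0]]
  ]
}}

```text
clock: 27.08
tcp_pos: [0.4169, -0.4304, 0.2505]
eef_rot: [-90.1, 0.5, -2.2]
contact_force: [0.6, -0.2, -0.1]
finger_gap: 0.803
```

Request:
{"op": "move_arm", "data": {
  "increments": [
    [[0,0,0],[0,0,0]],
    [[0,0,0],[0,0,0]],
    [[0,0,0],[0,0,0]],
    [[0,0,0],[0,0,0]]
  ]
}}

```text
clock: 27.58
tcp_pos: [0.418, -0.4266, 0.25]
eef_rot: [-90.0, 0.6, -2.0]
contact_force: [-0.7, 0.5, -0.5]
finger_gap: 0.799
```

```bash
python3 - <<'E'
from h import *
look('s19')
q,d=capture('top');np.savez('t19.npz',p=q,d=d)
cv2.imwrite("pics/t19.png",q[:,:,::-1])
E
```

```text
t 27.57 [ 0.418  -0.4266  0.25  ] [-90.02   0.57  -2.01] F [-0.71  0.53 -0.47] M [-0.09 -0.08  0.02]
[np.float64(355.8), np.float64(355.8), np.float64(355.5), np.float64(355.4), np.float64(355.4), np.float64(355.3), np.float64(355.2), np.float64(355.0), np.float64(355.5), np.float64(355.4), np.float64(355.0), np.float64(355.1), np.float64(355.5), np.float64(355.7), np.float64(355.5), np.float64(355.5), np.float64(355.0), np.float64(353.8), np.float64(353.2), np.float64(353.1), np.float64(353.3)]
```

View pics/s19.png

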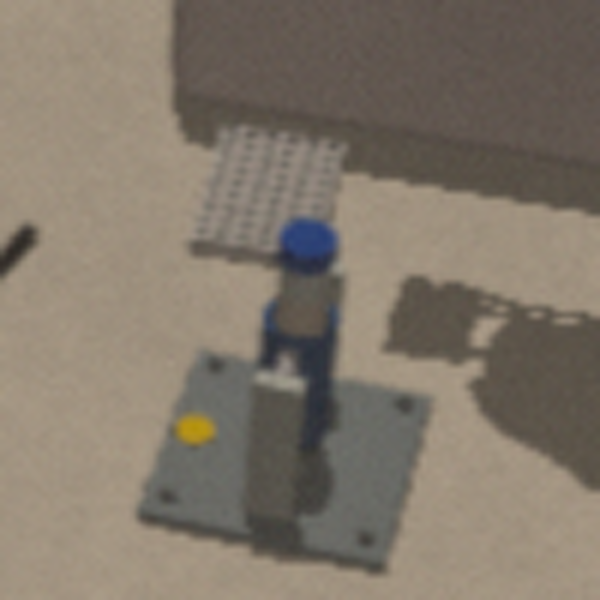

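View pics/t19.png

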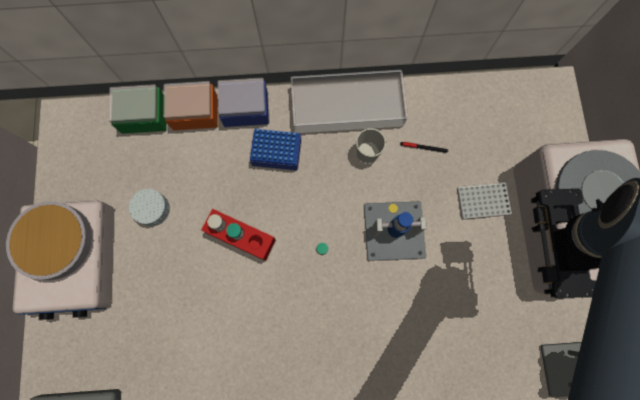

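```bash
python3 - <<'E'
from h import *
z=np.load('t19.npz');q,d=z['p'],z['d']
h=cv2.cvtColor(q,cv2.COLOR_RGB2HSV);m=cv2.inRange(h,(108,150,100),(125,255,255));m[:200]=0;m[250:]=0;m[:,:385]=0;m[:,430:]=0
v,u=np.nonzero(m)
P=[]
for a,b in zip(u,v):
    C,r=ray('top',a,b);P.append(C+r*d[b,a])
P=np.array(P);P=P[P[:,2]>.15];print(len(P),np.median(P,0).round(4),np.percentile(P[:,2],[10,90]).round(4))
z=np.load('s19.npz');C,r=ray('side',351,149);print((C+r*z['d'][149,351]).round(4))
e=edge(z['p']);print(np.polyfit(np.arange(8),np.array(e[:8],float),1)[0])
E
```

```text
142 [ 0.5147 -0.1906  0.1761] [0.1738 0.1783]
[ 0.5147 -0.1892  0.1766]
-0.1095238095237775
```

Cap top sits at about 0.176 m, which matches the expected 0.1766 m. The cap is centred over the trunnion and the bucket hangs upright.

```bash
python3 -c "
from workcell import *
print(sign_off(), get_obs()['clock'])"
```

```text
the job is handed in; nothing more can be done
the job is handed in; nothing more can be done
```

I loaded the blue-capped tube, pressed it home, rocked the bucket both ways, left it hanging upright and let go. I handed the job in at about 28 s.

- **Seating:** the cup was found by feel with the tube's tip about 31 mm above the bucket's origin. I held it for about 1.5 s at a reading of 9–10 N. The highest reading during the whole job was 10.1 N, and the force zero wanders by about 1 N.
- **Rocking:** the picture edges showed about +12° towards the yellow dot. On the other side they showed about −11°, after which I turned 0.8° further without re-measuring. I kept a 6–10 N press on throughout, so the tube stayed seated.
- **Last checks:** cap top at 0.176–0.177 m, where a seated tube should put it, and centred over the trunnion within about 1 mm. The bucket's edge slope matched the upright first picture. The other two tubes and the loose items look unmoved, and the arm is clear of everything.
- **Disagreements:**
  - The pictures put the real fingertips about 40 mm above the reported TCP. I corrected for this, and a 2° test turn showed the tool pivots about the reported TCP.
  - The tube sat 1–2° off in the grip, so I set the rocking angles from the bucket as seen, not from the tool.

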